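# Tighten the loose caps, then hang the bottle carrier on the bench rail

### The arm

A 6-joint arm with a two-finger parallel gripper is mounted at the origin on the work surface. World frame = base frame: x ahead of the robot, y to its left, z up, the work surface at z = 0. Lengths are in m, angles in rad, forces in N, time in s.
With the tool pointing down it reaches from about 0.225 to 0.875 m from the base axis. Payload 3.4 kg.
Tool frame: the origin (TCP) lies between the finger pads; the fingertips stand 11 mm ahead of it and the grasp point (between the pads) lies 8 mm behind it (tips_ahead is the distance from the TCP to the fingertips, in m); z points along the fingers, x is the direction in which the jaws open and shut, and the axes are right-handed (so a half turn about z gives the same grasp; the last joint's range is limited). The gripper opens to 85 mm and grips with 20 to 120 N. Pads are 22 mm wide; open, the fingers measure 114 mm over their backs; the gripper's body (76 mm by 85 mm) begins 54 mm behind the grasp point. The pads swing forward as they close: fully open they stand 13 mm farther back than shut.
Start: joints at [1.184, 0.276, 1.505, -0, 1.361, -0.121], TCP at [0.151, 0.555, 0.218] pointing down, gripper open.
Joint ranges: [-2.89, 2.89], [-0.75, 2.08], [0.22, 2.7], [-1.18, 4.32], [0.11, 2.71], [-2.7, 2.7]. Speed limits (rad/s): [2.57, 2.57, 3.14, 3.14, 3.14, 3.14].

### API

Orientations are given as a unit quaternion [w, x, y, z].
In Python, from rig import get_state, get_image, sign_off, masks_of, tips_ahead gives the robot as it stands.
- The arm moves only by the tool play_rows, never from a script. Its argument "series" is a list of rows, each an object of numbers: "fingers": the closure, from -1 (fully open) to 1 (shut); "dx", "dy", "dz": the shift along the world's x, y, z in mm; "turn": the turn about the world's z in rad. A call has 1 to 20 rows; each row shifts and turns the pose as measured when the row begins; what a row does not reach is not made up. A row lasts 1/12 s, in which the tool goes at most 41.7 mm and 7.16 degrees, less where a joint would pass 70% of its speed; a pose out of reach is approached as far as the arm can. A call with a gripper value outside its range is refused whole. The fingers move at their own pace and stop on an object; "squeeze" is the grip in N (left out, the last holds). Time passes only in rows, so rows that do not move let the fingers close. It gives the time, the measured TCP pose, the force and the opening at its end, in the units of the state.
- get_state(): the state, without advancing time (a new reading comes with each control period).
- get_image(name): name is "scene" or "top" or "wrist"; returns a dict with "pixels" (400x640x3 uint8, red, green, blue), "vfov" (degrees; the focal length in pixels is half the picture's height over the tangent of half this angle, whatever the lens; pixels are square), "cx", "cy" (the principal point, pixels), "rvec" (rotation vector, rad) and "tvec" (3), from world to camera coordinates, as OpenCV has them; the wrist camera has in their place "hand_eye" (4x4, takes a point from camera to tool coordinates, whose origin is the TCP and whose axes are the tool frame's). Camera axes: x right, y down, z forward; pixel columns grow to the right and rows downward; lengths in m; the calibration is good to about 2 mm. A picture is of the moment at which its call begins: read the wrist's pose just before it. There is no depth.
- sign_off(): hands the job in, once; it reports no verdict.
Trained networks look in a picture, given as the dict that the camera call returned (one of the last four; its "shot" number tells which), for a name from the list of things; names that differ only in an ending like _2 or _b are one class to them, and where a whole thing is asked for, a point or a joint stands for the part that bears it (a point fixed in the world has none). Each returns a list of dicts, best first, with "p" (0 to 1); they miss things now and then, are a little off and sometimes report something else, mostly with a low value. They report only what shows in the picture. A call takes as long as a camera call. They do not tell look-alikes from the thing itself.
- masks_of(picture, label): "region" (400x640 bool, what is visible of it) and "xy" ([column, row] in pixels, amid what is visible of it).
The state is a dict: "clock": time; "qpos": joint angles; "qd": joint speeds; "effort": joint torques, N m; "position": TCP position; "ee_rot": TCP orientation; "contact_force": force on the tool from outside, world axes, zero at the start; "moment": the same for the moment, N m; "width": finger opening in m.
Only numpy, scipy, OpenCV 4.12 (cv2) and the standard library are available. Lean on these libraries where they do the work, as an engineer would, in place of code of your own. Each camera call takes 0.05 s, during which the arm holds its last target. There are 200 camera calls.

### The job

Some of the yellow screw caps on the three bottles of cleaning fluid in the blue carrier have worked loose, which shows only when a cap is tugged round: find them and screw every one fully home before you lift the carrier out of its tray. Then carry the carrier, with all three bottles in it, to the aluminium rail, lift its back hook over the lip and lower it gently on the free stretch until it hangs seated behind the lip. Leave everything else on the bench where it is.

Things in the scene. Friction and masses are not known exactly. Their poses are not given: they have to be found in the camera images.
- tray: Grey plastic spill tray fixed to the bench, 131 x 241 mm, floor 4 mm thick, rim 18 mm high; the carrier stands in it with 5 to 8 mm of play all round and is lifted straight up out of it. Origin on the bench under the middle of the carrier; x away from the robot, y along the row of bottles.
- carrier: Blue sheet-metal bottle carrier, 107 mm deep (x), 217 mm wide (y), loose in the tray; 0.58 to 0.87 kg with its bottles. Origin: centre of its underside, z up, +x to its upright back panel (rear face at x = 55 mm). Three square pockets 72 mm apart along y slope so that the bottles lean 30 degrees to -x, towards the robot. A wire bail rises from both ends to a level lifting bar.
- carrier_grip (a point): Middle of the carrier's lifting bar: round, 12 mm thick (a black sleeve marks it), 210 mm long along y, at x = 0, z = 185 mm in the carrier's frame, nearly above the centre of mass. Axes as the carrier's.
- carrier_hook (a point): Middle of the lower edge (tip) of the carrier's hook, at x = 68, y = 0, z = 102 mm in the carrier's frame, axes alike. The back panel's top folds back as a flange (underside z = 118 mm) and turns down as the hook: 120 mm wide, 3.5 mm thick, 11 mm clear between panel and hook, tip 16 mm below the flange's underside.
- rail_slot (a point): Top of the rail's front lip, mid of its free stretch (340 mm long). x away from the robot across the rail, y along it, z up. Lip 4 mm thick (x = -2 to 2), behind it a channel to x = 18 mm, 20 mm deep, with a back wall 8 mm above the lip. Lip top 170 mm above the bench. Hung, the flange rests on the lip, the hook is in the channel and the carrier leans some 4 degrees back on the lower bar.
- rail: Fixed aluminium hanging rail on two steel posts, 460 mm long (y), with a lower bar; posts and bar lie flush with the lip's front or behind it. Origin on the bench under the rail's middle, in the plane of the lip's front; the free stretch's middle is 55 mm to -y of it. At the +y end a black block with three screwdrivers is fixed on: 35 mm forward of the lip, to 43 mm above it.
- bottle_a: White square plastic bottle, green label, 54 x 54 mm, 140 mm tall with its cap, 0.1 to 0.17 kg; stands loose in a pocket (1.5 mm play each side) that keeps it from turning; the three stand in any order. Origin: centre of its underside, z along its own axis to the cap (30 degrees from vertical), y along the row. Body up to 95 mm, then a shoulder to a 33 mm neck.
- cap_a (a point): Centre of the top of bottle_a's yellow screw cap, 38 mm across, 28 mm tall (axes as the bottle's; they do not turn with the cap). Home = 140 mm above the bottle's origin, at a hard stop. Right-hand thread, 1.9 mm per rad; stays on. A loose cap is up to 1.3 rad off, turns easily (0.03 N m); a tight one will not turn clockwise. One or two are loose. 34 mm free to the next cap; bail 60 mm behind.
- bottle_b: White square plastic bottle, green label, 54 x 54 mm, 140 mm tall with its cap, 0.1 to 0.17 kg; stands loose in a pocket (1.5 mm play each side) that keeps it from turning; the three stand in any order. Origin: centre of its underside, z along its own axis to the cap (30 degrees from vertical), y along the row. Body up to 95 mm, then a shoulder to a 33 mm neck.
- cap_b (a point): Centre of the top of bottle_b's yellow screw cap, 38 mm across, 28 mm tall (axes as the bottle's; they do not turn with the cap). Home = 140 mm above the bottle's origin, at a hard stop. Right-hand thread, 1.9 mm per rad; stays on. A loose cap is up to 1.3 rad off, turns easily (0.03 N m); a tight one will not turn clockwise. One or two are loose. 34 mm free to the next cap; bail 60 mm behind.
- bottle_c: White square plastic bottle, green label, 54 x 54 mm, 140 mm tall with its cap, 0.1 to 0.17 kg; stands loose in a pocket (1.5 mm play each side) that keeps it from turning; the three stand in any order. Origin: centre of its underside, z along its own axis to the cap (30 degrees from vertical), y along the row. Body up to 95 mm, then a shoulder to a 33 mm neck.
- cap_c (a point): Centre of the top of bottle_c's yellow screw cap, 38 mm across, 28 mm tall (axes as the bottle's; they do not turn with the cap). Home = 140 mm above the bottle's origin, at a hard stop. Right-hand thread, 1.9 mm per rad; stays on. A loose cap is up to 1.3 rad off, turns easily (0.03 N m); a tight one will not turn clockwise. One or two are loose. 34 mm free to the next cap; bail 60 mm behind.
- phone_stack: Bystander: strapped stack of seven black phones, 152 x 77 x 60 mm; origin at the centre of its underside.
- spare_phone: Bystander: one black phone lying flat, 150 x 74 x 8 mm; origin at the centre of its underside.
- tape_roll: Bystander: cream roll of packing tape lying flat, 110 mm across, 48 mm high; origin at the centre of its underside.
- mouse: Bystander: black computer mouse, 104 x 60 x 30 mm; origin at the centre of its underside.
- duster_can: Bystander: upright blue air-duster can, 66 mm across, 190 mm tall; origin at the centre of its underside.
- screwdriver: Bystander: red-handled screwdriver lying flat; origin at the centre of its underside.
Not all that is in view belongs to the job. Leave any brown look-alike of the bottle_a alone.

How it is judged:
On the way:
1. all three caps are fully home while the carrier still stands in its tray (z of cap_a in the frame of bottle_a below 0.1404 m and z of cap_b in the frame of bottle_b below 0.1404 m and z of cap_c in the frame of bottle_c below 0.1404 m and not (z of carrier_grip in the frame of tray above 0.209 m)), for 0.3 s.
At the end, for the whole second after the job is handed in: All three caps fully home (within 0.4 mm, some 12 degrees), bottles in their pockets; carrier at rest on the rail's free stretch, hook tip in the channel at least 11 mm below the lip's top (seated: 16 mm), parallel to the rail within 4.5 degrees, upright within 8.5 degrees (z of cap_a in the frame of bottle_a below 0.1404 m and z of cap_b in the frame of bottle_b below 0.1404 m and z of cap_c in the frame of bottle_c below 0.1404 m and x of bottle_a in the frame of carrier between 0.01 and 0.03 m and z of bottle_a in the frame of carrier between 0.01 and 0.032 m and x of bottle_b in the frame of carrier between 0.01 and 0.03 m and z of bottle_b in the frame of carrier between 0.01 and 0.032 m and x of bottle_c in the frame of carrier between 0.01 and 0.03 m and z of bottle_c in the frame of carrier between 0.01 and 0.032 m and x of carrier_hook in the frame of rail_slot between 0 and 0.018 m and y of carrier_hook in the frame of rail_slot between -0.06 and 0.06 m and z of carrier_hook in the frame of rail_slot below -0.011 m and angle between the y axis of carrier and the y axis of rail_slot, either way round below 0.08 rad and angle between carrier's own z axis and vertical below 0.15 rad and linear speed of carrier below 0.02 m/s); the robot touches nothing.
It fails at once if the carrier is lifted more than 20 mm while a cap is not fully home (z of carrier_grip in the frame of tray above 0.209 m and (not (z of cap_a in the frame of bottle_a below 0.1404 m) or not (z of cap_b in the frame of bottle_b below 0.1404 m) or not (z of cap_c in the frame of bottle_c below 0.1404 m))).
It fails at once if the carrier is dropped or swung onto the rail (over 0.55 m/s with its hook within 20 mm of the lip's top) (linear speed of carrier above 0.55 m/s and z of carrier_hook in the frame of rail_slot between -0.02 and 0.02 m and x of carrier_hook in the frame of rail_slot between -0.03 and 0.03 m).
It fails at once if a bystander is shifted by more than 25 mm (distance of any of phone_stack, spare_phone, tape_roll, mouse, duster_can, screwdriver from where it was at the start of the episode above 0.025 m).
It also fails if it takes over 64 s, if anything falls off the work surface, if the arm or the gripper's body presses on something with over 40 N, if the wrist force passes 120 N, or if a joint passes its speed limit or range.

## Working session

There is one attempt and no reset: what is moved stays moved. The work goes in short steps, Python scripts to look and compute and a tool call to move; the robot and the scene stay as the last step left them, time stands still between calls to the robot, and variables do not carry over. Pictures are saved under pics/ and viewed, about 8 in all and at most 12, crops included, and the job is handed in when it is done.

Besides the shell and the picture viewer there is one more tool, called as name(argument=value, ...), one argument or row to a line, values as JSON. play_rows: Moves the arm, as the interface text tells. Its arguments: {"type":"object","properties":{"series":{"type":"array"},"squeeze":{"type":"number"}},"required":["series"]}

```bash
ls; mkdir -p pics; python3 - <<'E'
from rig import *
import cv2, json, numpy as np
s=get_state(); print({k:np.round(v,3).tolist() for k,v in s.items()})
print(tips_ahead)
for n in ['scene','top']:
    p=get_image(n); cv2.imwrite(f'pics/{n}0.png',p['pixels'][:,:,::-1])
    print(n,{k:np.round(v,4).tolist() for k,v in p.items() if k!='pixels'})
    for l in ['carrier','bottle_a','cap_a','carrier_grip','rail','tray','duster_can']:
        print(l,[(round(d['p'],2),np.round(d['xy']).tolist(),int(d['region'].sum())) for d in masks_of(p,l)])
E
```

```text
pics
{'clock': 0.0, 'qpos': [1.184, 0.277, 1.506, 0.0, 1.361, -0.121], 'qd': [-0.001, 0.0, 0.001, -0.0, -0.0, -0.001], 'effort': [-0.002, -41.675, -24.58, -0.0, 0.011, 0.0], 'position': [0.151, 0.554, 0.217], 'ee_rot': [0.0, 0.795, 0.607, -0.001], 'contact_force': [-0.342, 0.48, -0.067], 'moment': [0.027, 0.007, -0.04], 'width': 0.085}
0.011
scene {'vfov': 47.3273, 'cx': 329.322, 'cy': 199.3462, 'rvec': [0.7941, 2.8118, -0.7304], 'tvec': [0.4391, -0.1606, 1.5607], 'shot': 1}
carrier [(0.71, [348.0, 225.0], 2112), (0.4, [417.0, 263.0], 1593), (0.3, [306.0, 280.0], 3672)]
bottle_a [(0.73, [376.0, 224.0], 391), (0.71, [359.0, 209.0], 402), (0.58, [343.0, 189.0], 464), (0.31, [330.0, 132.0], 379), (0.18, [348.0, 183.0], 120), (0.17, [414.0, 263.0], 1534)]
cap_a [(0.73, [359.0, 319.0], 157), (0.55, [366.0, 195.0], 156), (0.47, [382.0, 213.0], 183)]
carrier_grip [(0.91, [346.0, 224.0], 2409), (0.53, [345.0, 192.0], 495)]
rail [(0.97, [308.0, 285.0], 3528)]
tray [(0.77, [349.0, 248.0], 607)]
duster_can [(0.58, [287.0, 97.0], 942)]
top {'vfov': 50.4381, 'cx': 311.8006, 'cy': 191.5134, 'rvec': [2.1735, -2.115, 0.1504], 'tvec': [-0.0138, 0.4933, 1.1879], 'shot': 2}
carrier [(0.74, [295.0, 192.0], 2346)]
bottle_a [(0.93, [322.0, 203.0], 474), (0.72, [188.0, 172.0], 939), (0.61, [270.0, 213.0], 517), (0.6, [296.0, 210.0], 433)]
cap_a [(0.78, [295.0, 216.0], 192), (0.69, [206.0, 153.0], 129), (0.49, [325.0, 212.0], 195), (0.45, [271.0, 219.0], 209), (0.35, [324.0, 203.0], 468), (0.29, [449.0, 171.0], 411)]
carrier_grip [(0.78, [294.0, 187.0], 2243)]
rail [(0.73, [282.0, 110.0], 4200)]
tray [(0.61, [301.0, 219.0], 530)]
duster_can [(0.91, [476.0, 222.0], 1130)]
```

```bash
python3 - <<'E'
import cv2
a=cv2.imread('pics/top0.png'); 
cv2.imwrite('pics/top0c.png',cv2.resize(a[60:300,120:520],None,fx=2,fy=2,interpolation=cv2.INTER_CUBIC))
a=cv2.imread('pics/scene0.png'); 
cv2.imwrite('pics/scene0c.png',cv2.resize(a[60:345,180:500],None,fx=2,fy=2,interpolation=cv2.INTER_CUBIC))
E
```

```text
(no output)
```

View pics/top0c.png

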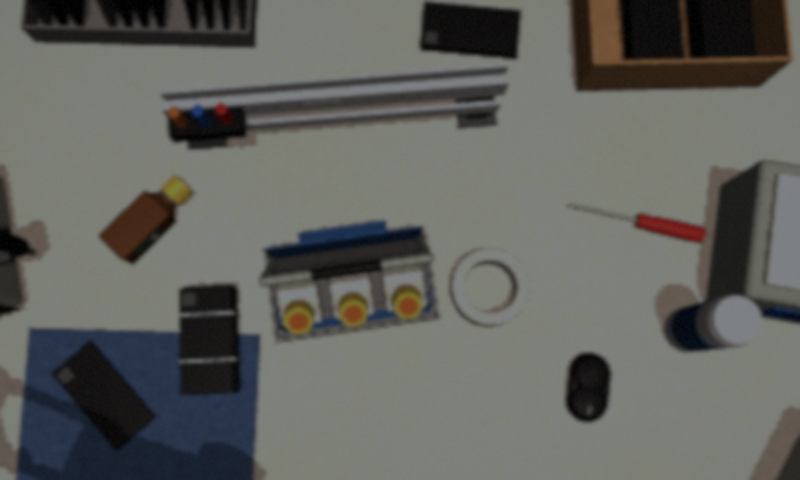

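View pics/scene0c.png

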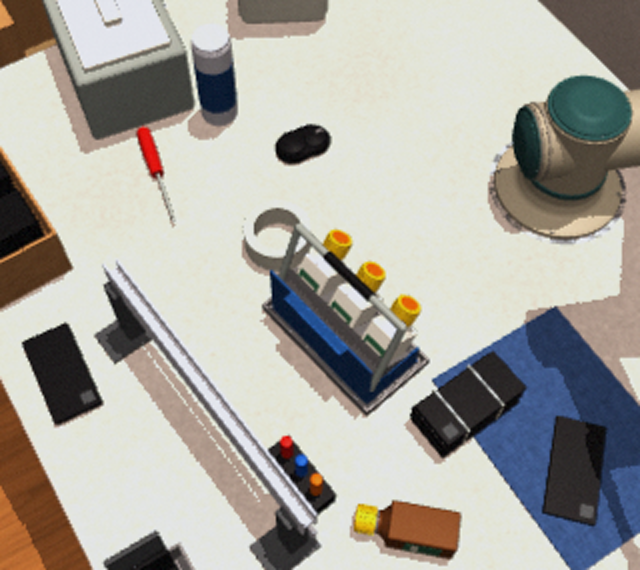

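The top view (crop) shows the carrier with its caps at (298,318), (353,312) and (407,302). The rail is behind it and the tape roll is to its right. The lone brown bottle at (145,220) is the look-alike, so the three white bottles in the blue carrier are the ones meant. Next I triangulate the caps, bar and rail.

```bash
cat > h.py <<'E'
import numpy as np, cv2
from rig import *
from scipy.spatial.transform import Rotation as R
def cam(p,s=None):
    f=200/np.tan(np.radians(p['vfov'])/2)
    K=np.array([[f,0,p['cx']],[0,f,p['cy']],[0,0,1]])
    if 'rvec' in p: Rm=cv2.Rodrigues(np.array(p['rvec'],float))[0]; t=np.array(p['tvec'],float)
    else:
        q=s['ee_rot']; T=np.eye(4); T[:3,:3]=R.from_quat([q[1],q[2],q[3],q[0]]).as_matrix(); T[:3,3]=s['position']
        W=np.linalg.inv(T@np.array(p['hand_eye'])); Rm,t=W[:3,:3],W[:3,3]
    return K,Rm,t
def ray(c,uv):
    K,Rm,t=c; d=Rm.T@np.linalg.inv(K)@np.array([uv[0],uv[1],1.]); return -Rm.T@t,d/np.linalg.norm(d)
def atz(c,uv,z):
    o,d=ray(c,uv); return o+d*(z-o[2])/d[2]
def tri(cs,uvs):
    A=np.zeros((3,3));b=np.zeros(3);
    rs=[ray(c,u) for c,u in zip(cs,uvs)]
    for o,d in rs: P=np.eye(3)-np.outer(d,d);A+=P;b+=P@o
    x=np.linalg.solve(A,b); return x,max(np.linalg.norm(np.cross(x-o,d)) for o,d in rs)
def proj(c,X):
    K,Rm,t=c; x=K@(Rm@np.array(X)+t); return x[:2]/x[2]
def blobs(px,lo,hi,amin,amax):
    m=cv2.inRange(cv2.cvtColor(px,cv2.COLOR_RGB2HSV),lo,hi)
    n,l,st,ce=cv2.connectedComponentsWithStats(m)
    return [(ce[i],int(st[i,4])) for i in range(1,n) if amin<=st[i,4]<=amax]
E
python3 - <<'E'
from h import *
T=get_image('top');S=get_image('scene'); ct,cs=cam(T),cam(S)
for n,p in(('top',T),('scene',S)):
    print(n,[(np.round(c,1).tolist(),a) for c,a in blobs(p['pixels'],(6,150,90),(17,255,255),25,300)])
print('cams',-ct[1].T@ct[2],-cs[1].T@cs[2])
# rough: top
for u in [(269,219),(296.5,216),(323.5,211)]: print('cap@.145',atz(ct,u,.145).round(3))
for u in [(203,108),(373,95.5),(202.5,114),(373.5,103)]: print('rail@.178',atz(ct,u,.174).round(3))
E
```

```text
top [([129.5, 18.0], 84), ([169.5, 12.3], 122), ([196.5, 8.8], 55), ([242.3, 14.1], 56), ([558.9, 41.2], 170), ([626.8, 24.8], 66), ([323.8, 212.7], 59), ([296.1, 216.6], 58), ([269.0, 220.4], 59), ([49.9, 261.3], 109)]
scene [([160.8, 1.1], 34), ([350.0, 178.2], 29), ([366.8, 194.5], 34), ([384.4, 211.4], 35), ([337.7, 301.1], 55)]
cams [ 0.31753427 -0.00807727  1.24653118] [0.83584401 0.54087184 1.28968104]
cap@.145 [0.402 0.108 0.145]
cap@.145 [0.412 0.037 0.145]
cap@.145 [ 0.427 -0.033  0.145]
rail@.178 [0.687 0.291 0.174]
rail@.178 [ 0.734 -0.156  0.174]
rail@.178 [0.671 0.291 0.174]
rail@.178 [ 0.713 -0.157  0.174]
```

```bash
python3 - <<'E'
from h import *
T=get_image('top');S=get_image('scene'); ct,cs=cam(T),cam(S)
P=[]
for a,b in (((269.0,220.4),(384.4,211.4)),((296.1,216.6),(366.8,194.5)),((323.8,212.7),(350,178.2))):
    x,r=tri([ct,cs],[a,b]); P.append(x); print(x.round(4),round(r,4))
P=np.array(P); d=P[0]-P[2]; yaw=np.arctan2(-d[0],d[1]); print('pitch',np.linalg.norm(d)/2,'yaw',yaw)
ex=np.array([np.cos(yaw),np.sin(yaw),0]); 
c=P.mean(0)+ex*.05; print('carrier centre',c.round(4), 'bar',(c+[0,0,.0]).round(4))
for p,cc in((T,ct),(S,cs)): print('bar proj',proj(cc,[c[0],c[1],.189]))
w=get_image('wrist'); print(np.round(w['hand_eye'],4).tolist(),w['vfov'])
E
```

```text
[0.3984 0.1087 0.1427] 0.0008
[0.4105 0.0381 0.1447] 0.0002
[ 0.4224 -0.0335  0.1456] 0.0005
pitch 0.07212972939657164 yaw 0.1669698393674692
carrier centre [0.4597 0.0461 0.1444] bar [0.4597 0.0461 0.1444]
bar proj [292.80456213 195.52965432]
bar proj [354.54382637 196.82646612]
[[1.0, -0.0008, 0.0001, -0.0004], [0.0007, 0.9633, 0.2684, -0.0665], [-0.0004, -0.2684, 0.9633, -0.1563], [0.0, 0.0, 0.0, 1.0]] 71.43973435799862
```

play_rows(
  series=[
    {"fingers":-0.2,"dx":18,"dy":-32,"dz":3,"turn":0.05},
    {"fingers":-0.2,"dx":18,"dy":-32,"dz":3,"turn":0.05},
    {"fingers":-0.2,"dx":18,"dy":-32,"dz":3,"turn":0.05},
    {"fingers":-0.2,"dx":18,"dy":-32,"dz":3,"turn":0.05},
    {"fingers":-0.2,"dx":18,"dy":-32,"dz":0,"turn":0.05},
    {"fingers":-0.2,"dx":18,"dy":-32,"dz":0,"turn":0.05},
    {"fingers":-0.2,"dx":18,"dy":-32,"dz":0,"turn":0.05},
    {"fingers":-0.2,"dx":18,"dy":-32,"dz":0,"turn":0.05},
    {"fingers":-0.2,"dx":18,"dy":-32,"dz":0,"turn":0.05},
    {"fingers":-0.2,"dx":18,"dy":-32,"dz":0,"turn":0.05},
    {"fingers":-0.2,"dx":18,"dy":-32,"dz":0,"turn":0.05},
    {"fingers":-0.2,"dx":18,"dy":-32,"dz":0,"turn":0.05},
    {"fingers":-0.2,"dx":18,"dy":-32,"dz":0,"turn":0.05},
    {"fingers":-0.2,"dx":0,"dy":0,"dz":0,"turn":0},
  ],
  squeeze=25,
)

```text
clock: 2.22
position: [0.3917, 0.1219, 0.2315]
ee_rot: [0.002, 0.541, 0.841, 0.004]
contact_force: [-0.2, 1.1, 0.3]
width: 0.0514
```

```bash
cat > chk.py <<'E'
from h import *
s=get_state(); q=s['ee_rot']; x=R.from_quat([q[1],q[2],q[3],q[0]]).as_matrix()
print('t',round(s['clock'],2),'pos',np.round(s['position'],4),'psi',round(np.arctan2(x[1,0],x[0,0]),3),'F',np.round(s['contact_force'],1),'M',np.round(s['moment'],2),'w',round(s['width'],4),'q',np.round(s['qpos'],2),'tilt',np.round(x[:,2],3))
E
python3 - <<'E'
exec(open('chk.py').read())
w=get_image('wrist'); c=cam(w,s); cv2.imwrite('pics/w1.png',w['pixels'][:,:,::-1])
P=[[.3984,.1087,.1427],[.4105,.0381,.1447],[.4224,-.0335,.1456]]
print([proj(c,p).round(1).tolist() for p in P])
print([(np.round(b,1).tolist(),a) for b,a in blobs(w['pixels'],(6,150,90),(17,255,255),100,9000)])
E
```

```text
t 2.22 pos [0.3917 0.1219 0.2315] psi 1.997 F [-0.2  1.1  0.3] M [-0.03  0.03 -0.02] w 0.0514 q [ 0.13  0.01  1.8   0.    1.33 -1.87] tilt [ 0.007  0.004 -1.   ]
[[303.7, 200.7], [225.3, 181.7], [142.0, 160.7]]
[([140.7, 162.9], 605), ([223.6, 183.9], 547), ([302.4, 204.0], 536), ([429.7, 343.0], 231)]
```

play_rows(
  series=[
    {"fingers":-0.2,"dx":12,"dy":-12,"dz":-12},
    {"fingers":-0.2,"dx":0,"dy":0,"dz":-30},
    {"fingers":-0.2,"dx":0,"dy":0,"dz":-30},
    {"fingers":-0.2,"dx":0,"dy":0,"dz":-18},
    {"fingers":-0.2,"dx":0,"dy":0,"dz":0},
  ],
)

```text
invalid input at $.series[0]: expected keys fingers, dx, dy, dz, turn
```

```bash
python3 - <<'E'
exec(open('chk.py').read())
w=get_image('wrist'); cv2.imwrite('pics/w2.png',w['pixels'][:,:,::-1])
E
```

```text
t 2.27 pos [0.39   0.1243 0.2314] psi 1.996 F [ 0.  -0.5 -0.8] M [-0.03 -0.04 -0.01] w 0.0511 q [ 0.13  0.01  1.8   0.01  1.33 -1.86] tilt [ 0.005  0.006 -1.   ]
```

View pics/w2.png

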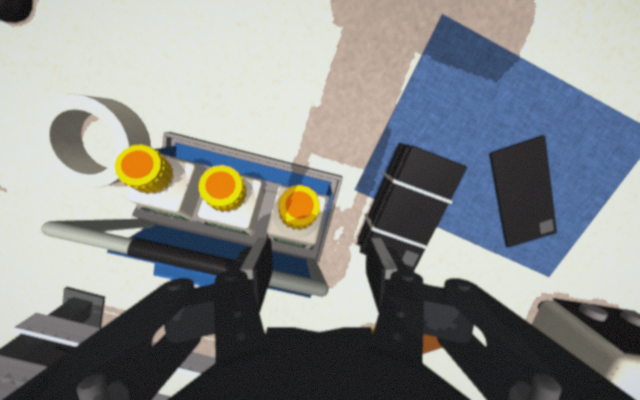

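The wrist view shows the three caps at (139,164), (222,187) and (300,205), matching the triangulated projections. The fingers are still above and behind them. Next I descend on the first cap.

play_rows(
  series=[
    {"fingers":-0.2,"dx":14,"dy":-14,"dz":-12,"turn":0},
    {"fingers":-0.2,"dx":0,"dy":0,"dz":-30,"turn":0},
    {"fingers":-0.2,"dx":0,"dy":0,"dz":-30,"turn":0},
    {"fingers":-0.2,"dx":0,"dy":0,"dz":-18,"turn":0},
    {"fingers":-0.2,"dx":0,"dy":0,"dz":0,"turn":0},
  ],
)

```text
clock: 2.73
position: [0.4021, 0.1178, 0.1407]
ee_rot: [0.001, 0.54, 0.842, 0.008]
contact_force: [-0.6, -0.0, -0.3]
width: 0.0513
```

```bash
python3 - <<'E'
exec(open('chk.py').read())
w=get_image('wrist'); c=cam(w,s);cv2.imwrite('pics/w3.png',w['pixels'][:,:,::-1])
print([(np.round(b,1).tolist(),a) for b,a in blobs(w['pixels'],(6,150,90),(17,255,255),100,9000)])
print(proj(c,[.3984,.1087,.1427]))
E
```

```text
t 2.73 pos [0.4021 0.1178 0.1407] psi 2.001 F [-0.6 -0.  -0.3] M [-0.02  0.05  0.03] w 0.0513 q [ 0.11  0.1   1.95  0.01  1.09 -1.9 ] tilt [ 0.01   0.013 -1.   ]
[([47.8, 172.0], 1807), ([183.1, 204.6], 1529), ([308.0, 235.8], 1393), ([464.0, 385.3], 538)]
[309.2462483  229.85626988]
```

View pics/w3.png

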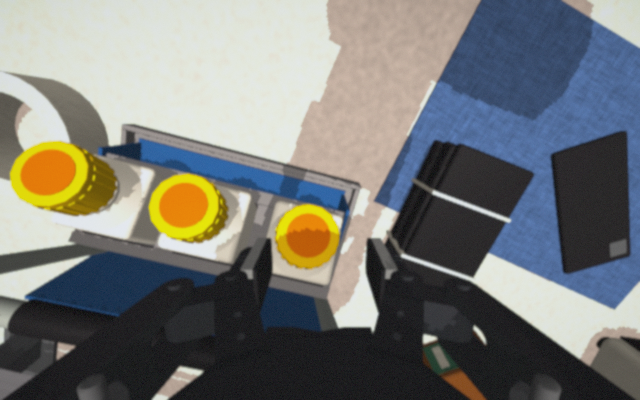

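play_rows(
  series=[
    {"fingers":-0.2,"dx":4,"dy":-8,"dz":0,"turn":0},
    {"fingers":0.4,"dx":0,"dy":0,"dz":0,"turn":0},
    {"fingers":0.4,"dx":0,"dy":0,"dz":0,"turn":0},
    {"fingers":0.4,"dx":0,"dy":0,"dz":0,"turn":0},
    {"fingers":0.4,"dx":0,"dy":0,"dz":0,"turn":-0.12},
  ],
  squeeze=25,
)

```text
clock: 3.2
position: [0.4101, 0.1124, 0.1473]
ee_rot: [0.005, 0.588, 0.809, 0.012]
contact_force: [-0.4, -0.4, -0.4]
width: 0.0255
```

```bash
python3 chk.py
```

```text
t 3.2 pos [0.4101 0.1124 0.1473] psi 1.884 F [-0.4 -0.4 -0.4] M [ 0.01  0.07 -0.02] w 0.0255 q [ 0.09  0.09  1.93  0.01  1.09 -1.79] tilt [ 0.023  0.013 -1.   ]
```

play_rows(
  series=[
    {"fingers":0.4,"dx":0,"dy":0,"dz":0,"turn":-0.12},
    {"fingers":0.4,"dx":0,"dy":0,"dz":0,"turn":-0.12},
    {"fingers":0.4,"dx":0,"dy":0,"dz":0,"turn":-0.12},
  ],
)

```text
clock: 3.45
position: [0.4121, 0.1127, 0.1502]
ee_rot: [0.01, 0.729, 0.684, 0.013]
contact_force: [-0.3, -0.5, -0.7]
width: 0.0259
```

```bash
python3 - <<'E'
exec(open('chk.py').read())
w=get_image('wrist'); cv2.imwrite('pics/w4.png',w['pixels'][:,:,::-1])
E
```

```text
t 3.45 pos [0.4121 0.1127 0.1502] psi 1.507 F [-0.3 -0.5 -0.7] M [-0.02  0.06 -0.02] w 0.0259 q [ 0.1   0.09  1.93  0.    1.09 -1.4 ] tilt [ 0.032  0.004 -0.999]
```

View pics/w4.png

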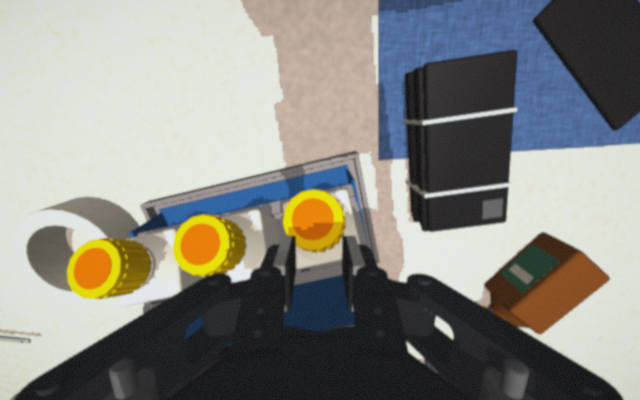

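The wrist view shows that the jaws closed behind the cap (orange at 312,217, tips at row 240) and slipped off without gripping it. I'll back off, then go lower and nearer the robot.

play_rows(
  series=[
    {"fingers":-0.2,"dx":0,"dy":0,"dz":10,"turn":0},
    {"fingers":-0.2,"dx":-3,"dy":-1,"dz":10,"turn":0.12},
    {"fingers":-0.2,"dx":-4,"dy":-1,"dz":0,"turn":0.12},
    {"fingers":-0.2,"dx":-4,"dy":-1,"dz":0,"turn":0.12},
    {"fingers":-0.2,"dx":0,"dy":0,"dz":0,"turn":0.12},
    {"fingers":-0.2,"dx":0,"dy":0,"dz":0,"turn":0},
  ],
)

```text
clock: 4.0
position: [0.4032, 0.1103, 0.1757]
ee_rot: [0.009, 0.535, 0.845, 0.018]
contact_force: [0.2, 0.3, -0.1]
width: 0.0511
```

```bash
python3 - <<'E'
exec(open('chk.py').read())
T=get_image('top');S=get_image('scene'); s=get_state();w=get_image('wrist'); ct,cs,cw=cam(T),cam(S),cam(w,s)
exec(open('chk.py').read())
bt=sorted([tuple(c) for c,a in blobs(T['pixels'],(6,150,90),(17,255,255),15,300) if 250<c[0]<345 and 195<c[1]<235])
bs=sorted([tuple(c) for c,a in blobs(S['pixels'],(6,150,90),(17,255,255),10,300) if 335<c[0]<400 and 160<c[1]<230])[::-1]
bw=sorted([(tuple(c),a) for c,a in blobs(w['pixels'],(6,150,90),(17,255,255),200,9000)],reverse=True)
print(bt,bs,bw)
bw=[b[0] for b in bw if b[0][1]<300]
if len(bt)==len(bs)==len(bw)==3:
  for i in range(3): 
    x,r=tri([ct,cs,cw],[bt[i],bs[i],bw[i]]); print(x.round(4),round(r,4), proj(cw,x)-bw[i])
E
```

```text
t 4.0 pos [0.4032 0.1103 0.1757] psi 2.013 F [ 0.2  0.3 -0.1] M [-0.03  0.03 -0.06] w 0.0511 q [ 0.08  0.05  1.91  0.02  1.15 -1.94] tilt [ 0.035  0.021 -0.999]
t 4.15 pos [0.403  0.1104 0.1753] psi 2.007 F [ 0.3  0.8 -0.4] M [-0.02  0.01  0.03] w 0.0509 q [ 0.08  0.05  1.91  0.02  1.15 -1.93] tilt [ 0.034  0.021 -0.999]
[(np.float64(296.1034482758621), np.float64(216.58620689655172)), (np.float64(323.8135593220339), np.float64(212.74576271186442))] [(np.float64(384.2432432432432), np.float64(211.48648648648648)), (np.float64(366.75), np.float64(194.34375)), (np.float64(350.0344827586207), np.float64(178.17241379310346))] [((np.float64(440.2451253481894), np.float64(362.30640668523677)), 718), ((np.float64(319.7037037037037), np.float64(217.90740740740742)), 918), ((np.float64(217.63447559709243), np.float64(191.08203530633438)), 963), ((np.float64(108.01752848378615), np.float64(163.45135845749343)), 1141)]
```

```bash
python3 - <<'E'
exec(open('chk.py').read())
w=get_image('wrist'); cw=cam(w,s)
S=get_image('scene'); T=get_image('top'); cs,ct=cam(S),cam(T)
bt=[(269.0,220.4),(296.1,216.6),(323.8,212.7)];bs=[(384.3,211.4),(366.8,194.4),(350,178.2)];bw=[(319.7,217.9),(217.6,191.1),(108,163.5)]
for i in range(3):
    x,r=tri([ct,cs,cw],[bt[i],bs[i],bw[i]]); print(x.round(4),round(r,4), (proj(cw,x)-bw[i]).round(1), tri([cs,cw],[bs[i],bw[i]])[0].round(4))
E
```

```text
t 4.15 pos [0.403  0.1104 0.1753] psi 2.007 F [ 0.3  0.8 -0.4] M [-0.02  0.01  0.03] w 0.0509 q [ 0.08  0.05  1.91  0.02  1.15 -1.93] tilt [ 0.034  0.021 -0.999]
[0.3995 0.109  0.1455] 0.0013 [ 0.7 -1.6] [0.3999 0.1097 0.1462]
[0.411  0.0382 0.147 ] 0.0008 [ 0.9 -0.7] [0.4113 0.0386 0.1475]
[ 0.423  -0.0329  0.1475] 0.0009 [ 0.2 -1.2] [ 0.4231 -0.0318  0.1488]
```

play_rows(
  series=[
    {"fingers":-0.2,"dx":-2,"dy":-1,"dz":-19,"turn":0},
    {"fingers":-0.2,"dx":0,"dy":0,"dz":-19,"turn":0},
    {"fingers":-0.2,"dx":0,"dy":0,"dz":0,"turn":0},
  ],
)

```text
clock: 4.55
position: [0.4023, 0.1097, 0.1369]
ee_rot: [0.01, 0.538, 0.843, 0.019]
contact_force: [-0.4, 0.2, 0.2]
width: 0.051
```

```bash
python3 chk.py
```

```text
t 4.55 pos [0.4023 0.1097 0.1369] psi 2.006 F [-0.4  0.2  0.2] M [-0.07 -0.01  0.02] w 0.051 q [ 0.08  0.08  1.97  0.02  1.05 -1.93] tilt [ 0.037  0.021 -0.999]
```

play_rows(
  series=[
    {"fingers":0.3,"dx":0,"dy":0,"dz":0,"turn":0},
    {"fingers":0.3,"dx":0,"dy":0,"dz":0,"turn":0},
    {"fingers":0.3,"dx":0,"dy":0,"dz":0,"turn":0},
  ],
  squeeze=20,
)

```text
clock: 4.8
position: [0.4025, 0.1098, 0.1376]
ee_rot: [0.01, 0.538, 0.843, 0.019]
contact_force: [0.1, -0.0, 1.2]
width: 0.0298
```

```bash
python3 chk.py
```

```text
t 4.8 pos [0.4025 0.1098 0.1376] psi 2.005 F [ 0.1 -0.   1.2] M [-0.04 -0.01  0.02] w 0.0298 q [ 0.08  0.08  1.97  0.02  1.05 -1.93] tilt [ 0.036  0.021 -0.999]
```

```bash
python3 - <<'E'
from h import *
w=get_image('wrist'); S=get_image('scene')
a=w['pixels'][130:330,200:440]; b=S['pixels'][140:260,300:444]
o=np.hstack([cv2.resize(a,(480,400),interpolation=cv2.INTER_CUBIC),cv2.resize(b,(320,400*1),interpolation=cv2.INTER_CUBIC)])
b=cv2.resize(b,None,fx=3,fy=3,interpolation=cv2.INTER_CUBIC)[:400,:320]
o=np.hstack([cv2.resize(a,(480,400),interpolation=cv2.INTER_CUBIC),cv2.copyMakeBorder(b,0,400-b.shape[0],0,0,cv2.BORDER_CONSTANT)])
cv2.imwrite('pics/w5.png',o[:,:,::-1])
E
```

```text
(no output)
```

View pics/w5.png

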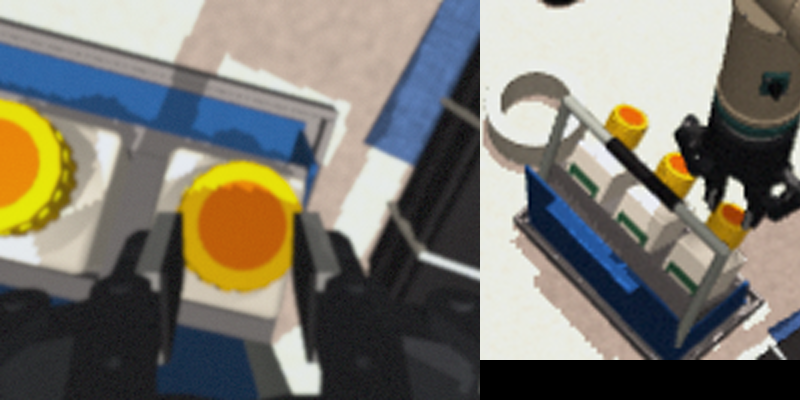

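```bash
python3 - <<'E'
exec(open('chk.py').read())
S=get_image('scene'); w=get_image('wrist'); cs=cam(S);cw=cam(w,s)
p=np.array(s['position'])
for n,c,off,k in(('scene',cs,(300,140),3),('wrist',cw,(200,130),2)):
  for z in(.011,0,-.025):
    for hw in(-.015,-.019,.015,.019):
        u=proj(c,p+x@np.array([hw,0,z])); print(n,z,hw,((u-off)*k).round(0))
b=cv2.resize(S['pixels'][150:250,350:450],None,fx=6,fy=6,interpolation=cv2.INTER_CUBIC)
for z,col in((.011,(255,0,0)),(0,(0,255,0)),(-.025,(255,0,255))):
  for hw in(-.015,.015):
    u=proj(cs,p+x@np.array([hw,0,z])); cv2.circle(b,tuple(int(v) for v in ((u-[350,150])*6)),3,col,-1)
cv2.imwrite('pics/s6.png',b[:,:,::-1])
E
```

```text
t 4.9 pos [0.4028 0.1099 0.1377] psi 2.005 F [-0.2 -0.4  0.3] M [-0.    0.02  0.03] w 0.0293 q [ 0.08  0.08  1.97  0.02  1.05 -1.93] tilt [ 0.037  0.021 -0.999]
scene 0.011 -0.015 [234. 218.]
scene 0.011 -0.019 [230. 215.]
scene 0.011 0.015 [261. 233.]
scene 0.011 0.019 [265. 235.]
scene 0 -0.015 [235. 212.]
scene 0 -0.019 [231. 210.]
scene 0 0.015 [262. 227.]
scene 0 0.019 [266. 229.]
scene -0.025 -0.015 [238. 198.]
scene -0.025 -0.019 [234. 196.]
scene -0.025 0.015 [266. 214.]
scene -0.025 0.019 [270. 216.]
wrist 0.011 -0.015 [194. 206.]
wrist 0.011 -0.019 [182. 206.]
wrist 0.011 0.015 [288. 205.]
wrist 0.011 0.019 [300. 205.]
wrist 0 -0.015 [192. 219.]
wrist 0 -0.019 [179. 219.]
wrist 0 0.015 [291. 219.]
wrist 0 0.019 [304. 219.]
wrist -0.025 -0.015 [184. 257.]
wrist -0.025 -0.019 [169. 257.]
wrist -0.025 0.015 [300. 257.]
wrist -0.025 0.019 [315. 257.]
```

View pics/s6.png

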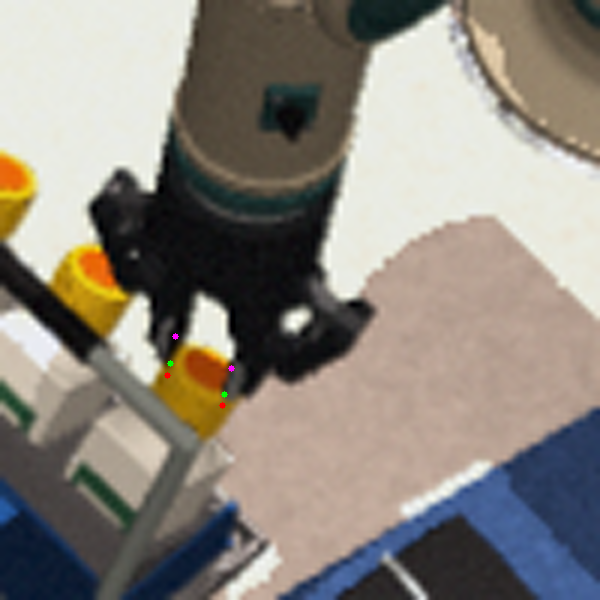

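play_rows(
  series=[
    {"fingers":0.6,"dx":0,"dy":0,"dz":0,"turn":0},
    {"fingers":0.6,"dx":0,"dy":0,"dz":0,"turn":0},
  ],
  squeeze=20,
)

```text
clock: 5.17
position: [0.4034, 0.1093, 0.1385]
ee_rot: [0.011, 0.538, 0.843, 0.019]
contact_force: [-0.3, -1.6, 1.1]
width: 0.0168
```

```bash
python3 - <<'E'
exec(open('chk.py').read())
w=get_image('wrist'); cv2.imwrite('pics/w7.png',cv2.resize(w['pixels'][130:330,180:460],None,fx=2,fy=2,interpolation=cv2.INTER_CUBIC)[:,:,::-1])
E
```

```text
t 5.17 pos [0.4034 0.1093 0.1385] psi 2.006 F [-0.3 -1.6  1.1] M [-0.3   0.   -0.02] w 0.0168 q [ 0.08  0.08  1.97  0.02  1.05 -1.93] tilt [ 0.039  0.02  -0.999]
```

View pics/w7.png

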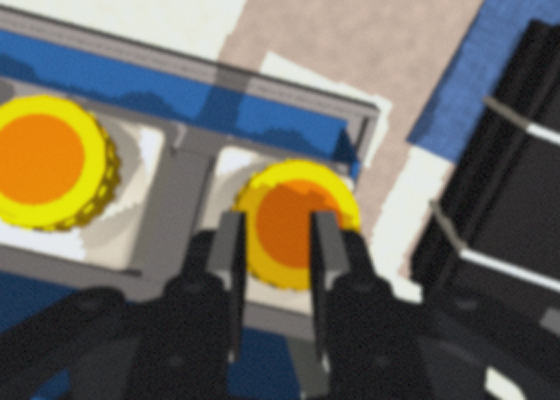

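The wrist crop shows the jaws closing over the cap top, tips at (230,212) and (325,212). The real tips are therefore higher than the nominal TCP suggests, so I'll open, go lower and use the measured width as the test.

play_rows(
  series=[
    {"fingers":-0.2,"dx":0,"dy":0,"dz":0,"turn":0},
    {"fingers":-0.2,"dx":0,"dy":0,"dz":0,"turn":0},
    {"fingers":-0.2,"dx":0,"dy":0,"dz":0,"turn":0},
    {"fingers":-0.2,"dx":0,"dy":0,"dz":-8,"turn":0},
    {"fingers":-0.2,"dx":0,"dy":0,"dz":-8,"turn":0},
    {"fingers":-0.2,"dx":0,"dy":0,"dz":0,"turn":0},
  ],
)

```text
clock: 5.72
position: [0.4031, 0.1101, 0.1212]
ee_rot: [0.011, 0.538, 0.843, 0.02]
contact_force: [-0.7, 0.4, -0.3]
width: 0.0513
```

```bash
python3 chk.py
```

```text
t 5.72 pos [0.4031 0.1101 0.1212] psi 2.005 F [-0.7  0.4 -0.3] M [-0.02  0.08 -0.07] w 0.0513 q [ 0.08  0.1   2.    0.02  1.   -1.93] tilt [ 0.039  0.022 -0.999]
```

play_rows(
  series=[
    {"fingers":0.3,"dx":0,"dy":0,"dz":0,"turn":0},
    {"fingers":0.3,"dx":0,"dy":0,"dz":0,"turn":0},
    {"fingers":0.3,"dx":0,"dy":0,"dz":0,"turn":0},
  ],
)

```text
clock: 5.97
position: [0.4022, 0.1101, 0.1203]
ee_rot: [0.01, 0.538, 0.843, 0.019]
contact_force: [-0.9, -0.9, 2.3]
width: 0.0376
```

```bash
python3 chk.py
```

```text
t 5.97 pos [0.4022 0.1101 0.1203] psi 2.005 F [-0.9 -0.9  2.3] M [-0.11  0.09 -0.07] w 0.0376 q [ 0.08  0.1   2.    0.02  1.   -1.93] tilt [ 0.036  0.022 -0.999]
```

Gripped: width 37.6 mm. Now a clockwise stroke.

play_rows(
  series=[
    {"fingers":0.3,"dx":0,"dy":0,"dz":0,"turn":-0.12},
    {"fingers":0.3,"dx":0,"dy":0,"dz":0,"turn":-0.12},
  ],
)

```text
clock: 6.13
position: [0.4027, 0.1109, 0.1211]
ee_rot: [0.012, 0.638, 0.77, 0.019]
contact_force: [-1.4, 2.9, 4.7]
width: 0.037
```

```bash
python3 chk.py
```

```text
t 6.13 pos [0.4027 0.1109 0.1211] psi 1.758 F [-1.4  2.9  4.7] M [0.48 0.32 0.36] w 0.037 q [ 0.09  0.1   2.    0.01  1.   -1.67] tilt [ 0.042  0.014 -0.999]
```

play_rows(
  series=[
    {"fingers":0.3,"dx":0,"dy":0,"dz":0,"turn":-0.12},
    {"fingers":0.3,"dx":0,"dy":0,"dz":0,"turn":-0.12},
  ],
)

```text
clock: 6.3
position: [0.4023, 0.1124, 0.1217]
ee_rot: [0.013, 0.729, 0.685, 0.018]
contact_force: [-4.6, 1.9, 3.3]
width: 0.0373
```

```bash
python3 chk.py
```

```text
t 6.3 pos [0.4023 0.1124 0.1217] psi 1.509 F [-4.6  1.9  3.3] M [0.63 0.66 0.64] w 0.0373 q [ 0.1   0.1   2.    0.    1.   -1.41] tilt [ 0.044  0.006 -0.999]
```

play_rows(
  series=[
    {"fingers":-0.1,"dx":0,"dy":0,"dz":0,"turn":0},
    {"fingers":-0.1,"dx":0,"dy":-1,"dz":-1,"turn":0.06},
    {"fingers":-0.1,"dx":0,"dy":-1,"dz":-1,"turn":0.12},
    {"fingers":-0.1,"dx":0,"dy":0,"dz":0,"turn":0.12},
    {"fingers":-0.1,"dx":0,"dy":0,"dz":0,"turn":0.12},
    {"fingers":-0.1,"dx":0,"dy":0,"dz":0,"turn":0.06},
    {"fingers":0.3,"dx":0,"dy":0,"dz":0,"turn":0},
    {"fingers":0.3,"dx":0,"dy":0,"dz":0,"turn":0},
    {"fingers":0.3,"dx":0,"dy":0,"dz":0,"turn":0},
    {"fingers":0.3,"dx":0,"dy":0,"dz":0,"turn":-0.12},
    {"fingers":0.3,"dx":0,"dy":0,"dz":0,"turn":-0.12},
  ],
)

```text
clock: 7.22
position: [0.4017, 0.1104, 0.1205]
ee_rot: [0.01, 0.631, 0.775, 0.019]
contact_force: [-5.7, 2.6, 4.2]
width: 0.0373
```

```bash
python3 chk.py
```

```text
t 7.22 pos [0.4017 0.1104 0.1205] psi 1.776 F [-5.7  2.6  4.2] M [0.48 0.91 0.45] w 0.0373 q [ 0.09  0.1   2.    0.02  1.   -1.7 ] tilt [ 0.04   0.017 -0.999]
```

play_rows(
  series=[
    {"fingers":0.3,"dx":0,"dy":0,"dz":0,"turn":-0.12},
    {"fingers":0.3,"dx":0,"dy":0,"dz":0,"turn":-0.12},
  ],
)

```text
clock: 7.38
position: [0.3982, 0.1124, 0.1203]
ee_rot: [0.009, 0.723, 0.691, 0.017]
contact_force: [-4.4, 4.7, 3.1]
width: 0.0365
```

```bash
python3 chk.py
```

```text
t 7.38 pos [0.3982 0.1124 0.1203] psi 1.526 F [-4.4  4.7  3.1] M [1.05 0.62 0.62] w 0.0365 q [ 0.1   0.1   2.01  0.01  1.   -1.43] tilt [ 0.037  0.011 -0.999]
```

Taking the moment at the pads, cap 1 (the +y one) resists with about 0.4 N m on both strokes, so it is tight. Next the middle cap.

play_rows(
  series=[
    {"fingers":-0.2,"dx":0,"dy":0,"dz":0,"turn":0},
    {"fingers":-0.2,"dx":0,"dy":0,"dz":20,"turn":0},
    {"fingers":-0.2,"dx":0,"dy":0,"dz":25,"turn":0.06},
    {"fingers":-0.2,"dx":5,"dy":-24,"dz":5,"turn":0.12},
    {"fingers":-0.2,"dx":5,"dy":-25,"dz":0,"turn":0.12},
    {"fingers":-0.2,"dx":5,"dy":-24,"dz":0,"turn":0.12},
    {"fingers":-0.2,"dx":0,"dy":0,"dz":0,"turn":0.06},
  ],
)

```text
clock: 7.97
position: [0.4134, 0.041, 0.1721]
ee_rot: [0.007, 0.532, 0.847, 0.018]
contact_force: [-0.6, 0.1, 0.1]
width: 0.0506
```

```bash
cat > see.py <<'E'
exec(open('chk.py').read())
w=get_image('wrist'); cw=cam(w,s); S=get_image('scene'); cs=cam(S)
bs=sorted([tuple(c) for c,a in blobs(S['pixels'],(6,150,90),(17,255,255),10,300) if 335<c[0]<400 and 160<c[1]<230])[::-1]
bw=[c for c,a in sorted([(tuple(c),a) for c,a in blobs(w['pixels'],(6,150,70),(17,255,255),200,9000)],reverse=True)]
for b in bw: print('wrist',np.round(b,1),atz(cw,b,.146).round(4))
for b in bs: print('scene',np.round(b,1),atz(cs,b,.146).round(4))
E
python3 see.py
```

```text
t 7.97 pos [0.4134 0.041  0.1721] psi 2.021 F [-0.6  0.1  0.1] M [ 0.02  0.02 -0.02] w 0.0506 q [-0.09  0.05  1.91  0.03  1.15 -2.12] tilt [ 0.031  0.022 -0.999]
wrist [466.  385.7] [0.4948 0.2205 0.146 ]
wrist [412.3 253.9] [0.406  0.1115 0.146 ]
wrist [317.4 221.7] [0.4131 0.0388 0.146 ]
wrist [215.3 186.8] [ 0.42   -0.0333  0.146 ]
scene [383.  212.7] [0.4049 0.1118 0.146 ]
scene [366.8 194.7] [0.4113 0.0394 0.146 ]
scene [351.5 177.6] [ 0.4173 -0.0325  0.146 ]
```

play_rows(
  series=[
    {"fingers":-0.2,"dx":2,"dy":-2,"dz":-20,"turn":-0.06},
    {"fingers":-0.2,"dx":0,"dy":0,"dz":-25,"turn":-0.06},
    {"fingers":-0.2,"dx":0,"dy":0,"dz":-7,"turn":0},
    {"fingers":0.3,"dx":0,"dy":0,"dz":0,"turn":0},
    {"fingers":0.3,"dx":0,"dy":0,"dz":0,"turn":0},
    {"fingers":0.3,"dx":0,"dy":0,"dz":0,"turn":0},
  ],
)

```text
clock: 8.57
position: [0.4158, 0.0424, 0.1199]
ee_rot: [0.009, 0.585, 0.811, 0.019]
contact_force: [1.1, -0.8, -1.1]
width: 0.0376
```

```bash
python3 chk.py
```

```text
t 8.57 pos [0.4158 0.0424 0.1199] psi 1.893 F [ 1.1 -0.8 -1.1] M [ 0.   -0.03 -0.02] w 0.0376 q [-0.09  0.1   2.    0.03  1.   -1.99] tilt [ 0.037  0.02  -0.999]
```

play_rows(
  series=[
    {"fingers":0.3,"dx":0,"dy":0,"dz":0,"turn":-0.12},
    {"fingers":0.3,"dx":0,"dy":0,"dz":0,"turn":-0.12},
  ],
)

```text
clock: 8.73
position: [0.4158, 0.0438, 0.1213]
ee_rot: [0.01, 0.68, 0.733, 0.019]
contact_force: [-2.0, 1.8, 3.3]
width: 0.0367
```

```bash
python3 chk.py
```

```text
t 8.73 pos [0.4158 0.0438 0.1213] psi 1.647 F [-2.   1.8  3.3] M [0.62 0.47 0.18] w 0.0367 q [-0.08  0.1   2.    0.02  1.   -1.73] tilt [ 0.041  0.013 -0.999]
```

play_rows(
  series=[
    {"fingers":0.3,"dx":0,"dy":0,"dz":0,"turn":-0.12},
    {"fingers":0.3,"dx":0,"dy":0,"dz":0,"turn":-0.12},
  ],
)

```text
clock: 8.9
position: [0.415, 0.0466, 0.123]
ee_rot: [0.011, 0.766, 0.643, 0.019]
contact_force: [-1.7, 3.3, 1.6]
width: 0.0371
```

```bash
python3 chk.py
```

```text
t 8.9 pos [0.415  0.0466 0.123 ] psi 1.396 F [-1.7  3.3  1.6] M [1.13 0.03 0.37] w 0.0371 q [-0.07  0.1   2.    0.01  1.01 -1.47] tilt [ 0.042  0.008 -0.999]
```

The middle cap's torque about its axis is about 0, so it is loose and turning. I'll repeat the strokes.

play_rows(
  series=[
    {"fingers":-0.1,"dx":0,"dy":0,"dz":0,"turn":0},
    {"fingers":-0.1,"dx":0,"dy":-2,"dz":-2,"turn":0.06},
    {"fingers":-0.1,"dx":0,"dy":-2,"dz":-1,"turn":0.12},
    {"fingers":-0.1,"dx":0,"dy":0,"dz":0,"turn":0.12},
    {"fingers":-0.1,"dx":0,"dy":0,"dz":0,"turn":0.12},
    {"fingers":-0.1,"dx":0,"dy":0,"dz":0,"turn":0.06},
    {"fingers":0.3,"dx":0,"dy":0,"dz":0,"turn":0},
    {"fingers":0.3,"dx":0,"dy":0,"dz":0,"turn":0},
    {"fingers":0.3,"dx":0,"dy":0,"dz":0,"turn":0},
    {"fingers":0.3,"dx":0,"dy":0,"dz":0,"turn":-0.12},
    {"fingers":0.3,"dx":0,"dy":0,"dz":0,"turn":-0.12},
    {"fingers":0.3,"dx":0,"dy":0,"dz":0,"turn":-0.12},
    {"fingers":0.3,"dx":0,"dy":0,"dz":0,"turn":-0.12},
  ],
)

```text
clock: 9.98
position: [0.4229, 0.0423, 0.1279]
ee_rot: [0.021, 0.758, 0.651, 0.023]
contact_force: [1.8, -2.6, -2.7]
width: 0.0354
```

```bash
cat >> chk.py <<'E'
L=.16; F=s['contact_force']; M=np.array(s['moment'])-[L*F[1],-L*F[0],0]; yw=.095; ex_=np.array([np.cos(yw),np.sin(yw),0])
print('  pad moment: axial',round(float(M@(-.5*ex_+[0,0,.866])),2),'u',round(float(M@(.866*ex_+[0,0,.5])),2))
E
python3 chk.py
```

```text
t 9.98 pos [0.4229 0.0423 0.1279] psi 1.42 F [ 1.8 -2.6 -2.7] M [-0.25 -0.39  0.3 ] w 0.0354 q [-0.07  0.09  1.99  0.    1.   -1.49] tilt [ 0.062 -0.001 -0.998]
  pad moment: axial 0.18 u 0.29
```

play_rows(
  series=[
    {"fingers":-0.1,"dx":0,"dy":0,"dz":0,"turn":0},
    {"fingers":-0.1,"dx":0,"dy":-2,"dz":-2,"turn":0.06},
    {"fingers":-0.1,"dx":0,"dy":-2,"dz":-1,"turn":0.12},
    {"fingers":-0.1,"dx":0,"dy":0,"dz":0,"turn":0.12},
    {"fingers":-0.1,"dx":0,"dy":0,"dz":0,"turn":0.12},
    {"fingers":-0.1,"dx":0,"dy":0,"dz":0,"turn":0.06},
    {"fingers":0.3,"dx":0,"dy":0,"dz":0,"turn":0},
    {"fingers":0.3,"dx":0,"dy":0,"dz":0,"turn":0},
    {"fingers":0.3,"dx":0,"dy":0,"dz":0,"turn":0},
    {"fingers":0.3,"dx":0,"dy":0,"dz":0,"turn":-0.12},
    {"fingers":0.3,"dx":0,"dy":0,"dz":0,"turn":-0.12},
    {"fingers":0.3,"dx":0,"dy":0,"dz":0,"turn":-0.12},
    {"fingers":0.3,"dx":0,"dy":0,"dz":0,"turn":-0.12},
  ],
)

```text
clock: 11.07
position: [0.426, 0.0399, 0.127]
ee_rot: [0.023, 0.753, 0.658, 0.027]
contact_force: [1.8, 1.6, -0.1]
width: 0.0321
```

```bash
python3 chk.py
```

```text
t 11.07 pos [0.426  0.0399 0.127 ] psi 1.437 F [ 1.8  1.6 -0.1] M [ 0.14 -0.28  0.2 ] w 0.0321 q [-0.08  0.09  1.99  0.01  0.99 -1.52] tilt [ 0.072  0.001 -0.997]
  pad moment: axial 0.23 u -0.0
```

play_rows(
  series=[
    {"fingers":-0.2,"dx":0,"dy":0,"dz":0,"turn":0},
    {"fingers":-0.2,"dx":0,"dy":0,"dz":15,"turn":0.06},
    {"fingers":-0.2,"dx":-3,"dy":0,"dz":20,"turn":0.12},
    {"fingers":-0.2,"dx":-4,"dy":0,"dz":5,"turn":0.12},
    {"fingers":-0.2,"dx":-4,"dy":0,"dz":0,"turn":0.12},
    {"fingers":-0.2,"dx":-2,"dy":0,"dz":0,"turn":0.04},
    {"fingers":-0.2,"dx":0,"dy":0,"dz":0,"turn":0},
  ],
)

```text
clock: 11.65
position: [0.4103, 0.0411, 0.1682]
ee_rot: [0.015, 0.569, 0.822, 0.03]
contact_force: [-0.1, -0.6, 0.7]
width: 0.0514
```

```bash
python3 see.py
```

```text
t 11.65 pos [0.4103 0.0411 0.1682] psi 1.93 F [-0.1 -0.6  0.7] M [-0.03  0.03 -0.01] w 0.0514 q [-0.1   0.03  1.94  0.04  1.11 -2.05] tilt [ 0.059  0.032 -0.998]
  pad moment: axial -0.04 u 0.05
wrist [416.5 247.4] [0.4032 0.1111 0.146 ]
wrist [316.8 219.8] [0.4079 0.0378 0.146 ]
wrist [209.4 199.2] [ 0.4187 -0.0334  0.146 ]
scene [384.  212.5] [0.402  0.1128 0.146 ]
scene [368.1 194.2] [0.4073 0.0401 0.146 ]
scene [351.8 177.5] [ 0.4164 -0.0323  0.146 ]
```

play_rows(
  series=[
    {"fingers":-0.2,"dx":0,"dy":-2,"dz":-20,"turn":-0.06},
    {"fingers":-0.2,"dx":0,"dy":0,"dz":-25,"turn":0},
    {"fingers":-0.2,"dx":0,"dy":0,"dz":-13,"turn":0},
    {"fingers":-0.2,"dx":0,"dy":0,"dz":0,"turn":0},
  ],
)

```text
clock: 12.08
position: [0.4123, 0.0391, 0.1092]
ee_rot: [0.018, 0.596, 0.802, 0.031]
contact_force: [-1.0, -0.0, 0.3]
width: 0.0515
```

```bash
python3 chk.py
```

```text
t 12.08 pos [0.4123 0.0391 0.1092] psi 1.865 F [-1.  -0.   0.3] M [-0.02  0.07 -0.06] w 0.0515 q [-0.11  0.09  2.04  0.04  0.94 -1.99] tilt [ 0.066  0.028 -0.997]
  pad moment: axial -0.04 u -0.05
```

play_rows(
  series=[
    {"fingers":0.3,"dx":0,"dy":0,"dz":0,"turn":0},
    {"fingers":0.3,"dx":0,"dy":0,"dz":0,"turn":0},
    {"fingers":0.3,"dx":0,"dy":0,"dz":0,"turn":0},
    {"fingers":0.3,"dx":0,"dy":0,"dz":0,"turn":-0.12},
    {"fingers":0.3,"dx":0,"dy":0,"dz":0,"turn":-0.12},
  ],
)

```text
clock: 12.5
position: [0.4137, 0.0394, 0.1112]
ee_rot: [0.022, 0.69, 0.723, 0.029]
contact_force: [-2.4, 4.0, 1.7]
width: 0.0368
```

```bash
python3 chk.py
```

```text
t 12.5 pos [0.4137 0.0394 0.1112] psi 1.618 F [-2.4  4.   1.7] M [0.89 0.35 0.65] w 0.0368 q [-0.09  0.09  2.04  0.02  0.94 -1.72] tilt [ 0.072  0.012 -0.997]
  pad moment: axial 0.44 u 0.54
```

play_rows(
  series=[
    {"fingers":0.3,"dx":0,"dy":0,"dz":0,"turn":-0.12},
    {"fingers":0.3,"dx":0,"dy":0,"dz":0,"turn":-0.12},
  ],
)

```text
clock: 12.67
position: [0.4111, 0.042, 0.1121]
ee_rot: [0.022, 0.774, 0.632, 0.026]
contact_force: [-4.5, 4.6, 0.0]
width: 0.0369
```

```bash
python3 chk.py
```

```text
t 12.67 pos [0.4111 0.042  0.1121] psi 1.369 F [-4.5  4.6  0. ] M [0.96 0.81 0.86] w 0.0369 q [-0.07  0.09  2.04  0.    0.94 -1.44] tilt [ 0.068 -0.001 -0.998]
  pad moment: axial 0.62 u 0.64
```

Middle cap now resists firmly (0.44 to 0.62 N m), so it is home. On to the third cap.

play_rows(
  series=[
    {"fingers":-0.2,"dx":0,"dy":0,"dz":0,"turn":0},
    {"fingers":-0.2,"dx":0,"dy":0,"dz":25,"turn":0},
    {"fingers":-0.2,"dx":0,"dy":0,"dz":30,"turn":0.06},
    {"fingers":-0.2,"dx":3,"dy":-25,"dz":0,"turn":0.12},
    {"fingers":-0.2,"dx":4,"dy":-25,"dz":0,"turn":0.12},
    {"fingers":-0.2,"dx":4,"dy":-25,"dz":0,"turn":0.12},
    {"fingers":-0.2,"dx":0,"dy":0,"dz":0,"turn":0.06},
  ],
)

```text
clock: 13.25
position: [0.4249, -0.0286, 0.1755]
ee_rot: [0.021, 0.602, 0.798, 0.032]
contact_force: [1.2, 0.3, 0.6]
width: 0.0511
```

```bash
python3 see.py
```

```text
t 13.25 pos [ 0.4249 -0.0286  0.1755] psi 1.85 F [1.2 0.3 0.6] M [-0.03  0.02 -0.01] w 0.0511 q [-0.27  0.04  1.91  0.05  1.12 -2.14] tilt [ 0.073  0.026 -0.997]
  pad moment: axial 0.02 u -0.06
wrist [596.5 336.4] [0.4641 0.2247 0.146 ]
wrist [511.8 242.9] [0.4043 0.1113 0.146 ]
wrist [415.7 227.8] [0.4122 0.0389 0.146 ]
wrist [315.8 212.2] [ 0.4202 -0.033   0.146 ]
scene [383.7 212.6] [0.4029 0.1126 0.146 ]
scene [366.9 194.8] [0.4111 0.0399 0.146 ]
scene [351.2 177.6] [ 0.4179 -0.0329  0.146 ]
```

play_rows(
  series=[
    {"fingers":-0.2,"dx":-2,"dy":-5,"dz":-20,"turn":0},
    {"fingers":-0.2,"dx":0,"dy":0,"dz":-30,"turn":0},
    {"fingers":-0.2,"dx":0,"dy":0,"dz":-15,"turn":0},
    {"fingers":-0.2,"dx":0,"dy":0,"dz":0,"turn":0},
    {"fingers":0.3,"dx":0,"dy":0,"dz":0,"turn":0},
    {"fingers":0.3,"dx":0,"dy":0,"dz":0,"turn":0},
    {"fingers":0.3,"dx":0,"dy":0,"dz":0,"turn":0},
    {"fingers":0.3,"dx":0,"dy":0,"dz":0,"turn":-0.12},
    {"fingers":0.3,"dx":0,"dy":0,"dz":0,"turn":-0.12},
  ],
)

```text
clock: 14.1
position: [0.4253, -0.0293, 0.1145]
ee_rot: [0.029, 0.698, 0.715, 0.033]
contact_force: [-1.3, 1.4, -0.9]
width: 0.0373
```

```bash
python3 chk.py
```

```text
t 14.1 pos [ 0.4253 -0.0293  0.1145] psi 1.594 F [-1.3  1.4 -0.9] M [0.69 0.16 0.27] w 0.0373 q [-0.26  0.1   2.03  0.04  0.94 -1.87] tilt [ 0.087  0.007 -0.996]
  pad moment: axial 0.01 u 0.53
```

play_rows(
  series=[
    {"fingers":0.3,"dx":0,"dy":0,"dz":0,"turn":-0.12},
    {"fingers":0.3,"dx":0,"dy":0,"dz":0,"turn":-0.12},
  ],
)

```text
clock: 14.27
position: [0.4249, -0.0258, 0.1159]
ee_rot: [0.03, 0.782, 0.621, 0.032]
contact_force: [1.6, 6.8, -2.0]
width: 0.0371
```

```bash
python3 chk.py
```

```text
t 14.27 pos [ 0.4249 -0.0258  0.1159] psi 1.343 F [ 1.6  6.8 -2. ] M [ 2.02 -0.28  0.66] w 0.0371 q [-0.24  0.09  2.03  0.02  0.94 -1.59] tilt [ 0.087 -0.008 -0.996]
  pad moment: axial 0.11 u 1.13
```

The third cap is loose too; I'll continue, correcting the drift on each return.

play_rows(
  series=[
    {"fingers":-0.15,"dx":0,"dy":0,"dz":0,"turn":0},
    {"fingers":-0.15,"dx":-1,"dy":-3,"dz":-3,"turn":0.06},
    {"fingers":-0.15,"dx":-1,"dy":-3,"dz":-2,"turn":0.12},
    {"fingers":-0.15,"dx":0,"dy":0,"dz":0,"turn":0.12},
    {"fingers":-0.15,"dx":0,"dy":0,"dz":0,"turn":0.12},
    {"fingers":-0.15,"dx":0,"dy":0,"dz":0,"turn":0.06},
    {"fingers":0.3,"dx":0,"dy":0,"dz":0,"turn":0},
    {"fingers":0.3,"dx":0,"dy":0,"dz":0,"turn":0},
    {"fingers":0.3,"dx":0,"dy":0,"dz":0,"turn":0},
    {"fingers":0.3,"dx":0,"dy":0,"dz":0,"turn":-0.12},
    {"fingers":0.3,"dx":0,"dy":-1,"dz":0,"turn":-0.12},
  ],
)

```text
clock: 15.18
position: [0.4272, -0.0316, 0.1191]
ee_rot: [0.032, 0.695, 0.718, 0.039]
contact_force: [-3.3, 2.5, 2.6]
width: 0.0369
```

```bash
python3 chk.py
```

```text
t 15.18 pos [ 0.4272 -0.0316  0.1191] psi 1.604 F [-3.3  2.5  2.6] M [1.16 0.37 0.37] w 0.0369 q [-0.27  0.09  2.02  0.05  0.94 -1.9 ] tilt [ 0.099  0.012 -0.995]
  pad moment: axial -0.05 u 0.82
```

play_rows(
  series=[
    {"fingers":0.3,"dx":0,"dy":-1,"dz":0,"turn":-0.12},
    {"fingers":0.3,"dx":0,"dy":-1,"dz":0,"turn":-0.12},
  ],
)

```text
clock: 15.35
position: [0.4262, -0.0311, 0.1197]
ee_rot: [0.034, 0.779, 0.625, 0.036]
contact_force: [-2.7, 2.8, 7.0]
width: 0.0371
```

```bash
python3 chk.py
```

```text
t 15.35 pos [ 0.4262 -0.0311  0.1197] psi 1.354 F [-2.7  2.8  7. ] M [0.89 0.47 0.61] w 0.0371 q [-0.25  0.09  2.03  0.02  0.93 -1.62] tilt [ 0.098 -0.008 -0.995]
  pad moment: axial 0.31 u 0.69
```

play_rows(
  series=[
    {"fingers":-0.2,"dx":0,"dy":0,"dz":0,"turn":0},
    {"fingers":-0.2,"dx":-2,"dy":-1,"dz":-5,"turn":0.06},
    {"fingers":-0.2,"dx":-2,"dy":-1,"dz":-5,"turn":0.12},
    {"fingers":-0.2,"dx":0,"dy":0,"dz":-2,"turn":0.12},
    {"fingers":-0.2,"dx":0,"dy":0,"dz":0,"turn":0.12},
    {"fingers":-0.2,"dx":0,"dy":0,"dz":0,"turn":0.06},
    {"fingers":0.3,"dx":0,"dy":0,"dz":0,"turn":0},
    {"fingers":0.3,"dx":0,"dy":0,"dz":0,"turn":0},
    {"fingers":0.3,"dx":0,"dy":0,"dz":0,"turn":0},
    {"fingers":0.3,"dx":0,"dy":0,"dz":0,"turn":-0.12},
    {"fingers":0.3,"dx":0,"dy":-1,"dz":0,"turn":-0.12},
  ],
)

```text
clock: 16.27
position: [0.4213, -0.0325, 0.1093]
ee_rot: [0.029, 0.689, 0.723, 0.04]
contact_force: [-2.6, 5.6, 6.7]
width: 0.0375
```

```bash
python3 chk.py
```

```text
t 16.27 pos [ 0.4213 -0.0325  0.1093] psi 1.62 F [-2.6  5.6  6.7] M [1.33 0.41 0.66] w 0.0375 q [-0.28  0.09  2.05  0.06  0.91 -1.93] tilt [ 0.098  0.018 -0.995]
  pad moment: axial 0.36 u 0.71
```

play_rows(
  series=[
    {"fingers":0.3,"dx":0,"dy":-1,"dz":0,"turn":-0.12},
    {"fingers":0.3,"dx":0,"dy":-1,"dz":0,"turn":-0.12},
  ],
)

```text
clock: 16.43
position: [0.4173, -0.0301, 0.1093]
ee_rot: [0.029, 0.774, 0.632, 0.037]
contact_force: [-3.6, 7.2, 6.7]
width: 0.0372
```

```bash
python3 chk.py
```

```text
t 16.43 pos [ 0.4173 -0.0301  0.1093] psi 1.37 F [-3.6  7.2  6.7] M [1.4  0.57 0.75] w 0.0372 q [-0.26  0.09  2.05  0.03  0.91 -1.65] tilt [ 0.093  0.002 -0.996]
  pad moment: axial 0.53 u 0.59
```

All three caps now resist clockwise torque: +y tight from the start, middle and -y tightened. I lift off, turn the jaws across the bar and look.

play_rows(
  series=[
    {"fingers":-0.2,"dx":0,"dy":0,"dz":0,"turn":0},
    {"fingers":-0.2,"dx":0,"dy":0,"dz":25,"turn":0},
    {"fingers":-0.2,"dx":0,"dy":0,"dz":35,"turn":0},
    {"fingers":-0.2,"dx":0,"dy":0,"dz":35,"turn":-0.12},
    {"fingers":-0.2,"dx":0,"dy":0,"dz":35,"turn":-0.12},
    {"fingers":-0.2,"dx":5,"dy":8,"dz":10,"turn":-0.12},
    {"fingers":-0.2,"dx":5,"dy":8,"dz":0,"turn":-0.12},
    {"fingers":-0.2,"dx":5,"dy":8,"dz":0,"turn":-0.12},
    {"fingers":-0.2,"dx":5,"dy":8,"dz":0,"turn":-0.12},
    {"fingers":-0.2,"dx":5,"dy":8,"dz":0,"turn":-0.12},
    {"fingers":-0.2,"dx":5,"dy":8,"dz":0,"turn":-0.12},
    {"fingers":-0.2,"dx":5,"dy":8,"dz":0,"turn":-0.12},
    {"fingers":-0.2,"dx":5,"dy":8,"dz":0,"turn":-0.12},
    {"fingers":-0.2,"dx":5,"dy":8,"dz":0,"turn":-0.07},
    {"fingers":-0.2,"dx":0,"dy":0,"dz":0,"turn":0},
  ],
)

```text
clock: 17.68
position: [0.4637, 0.0477, 0.2586]
ee_rot: [0.046, 0.998, 0.028, 0.02]
contact_force: [-0.1, 0.4, 0.6]
width: 0.0521
```

```bash
python3 - <<'E'
exec(open('chk.py').read())
w=get_image('wrist'); cw=cam(w,s); T=get_image('top'); S=get_image('scene')
o=np.hstack([w['pixels'],]); cv2.imwrite('pics/w9.png',w['pixels'][:,:,::-1])
for b,a in blobs(w['pixels'],(6,150,70),(17,255,255),150,9000): print('wrist cap',np.round(b,1),atz(cw,b,.146).round(4))
for n,p in(('top',T),('scene',S)):
  c=cam(p)
  for b,a in blobs(p['pixels'],(6,150,90),(17,255,255),10,300):
    X=atz(c,b,.146)
    if .38<X[0]<.44 and -.06<X[1]<.14: print(n,X.round(4))
E
```

```text
t 17.68 pos [0.4637 0.0477 0.2586] psi 0.057 F [-0.1  0.4  0.6] M [ 0.09  0.01 -0.01] w 0.0521 q [ 0.03  0.07  1.67 -0.09  1.36 -0.01] tilt [ 0.043 -0.091 -0.995]
  pad moment: axial -0.02 u 0.01
wrist cap [250.2 112.7] [0.4044 0.1118 0.146 ]
wrist cap [260.6 190.3] [0.4125 0.0395 0.146 ]
top [ 0.419  -0.0327  0.146 ]
top [0.4107 0.0375 0.146 ]
top [0.4022 0.1112 0.146 ]
scene [0.4109 0.0402 0.146 ]
scene [0.4029 0.1126 0.146 ]
```

View pics/w9.png

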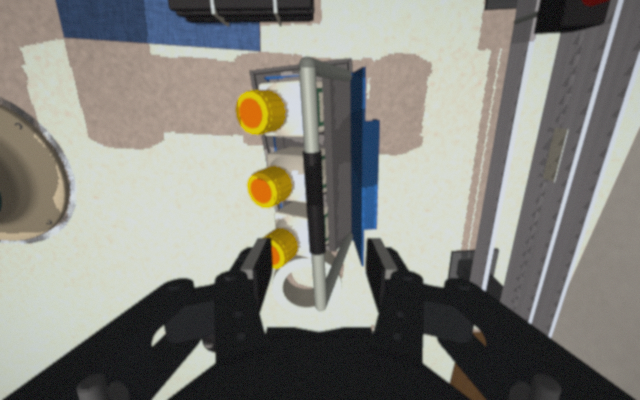

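The wrist view shows the bar from (308,62) to (320,308), with the sleeve between rows 152 and 253 centred near (314,203). The rail runs along the right edge.

```bash
python3 - <<'E'
exec(open('chk.py').read())
w=get_image('wrist'); cw=cam(w,s)
g=cv2.cvtColor(w['pixels'],cv2.COLOR_RGB2GRAY).astype(int)
# sleeve rows: dark run inside bar
pts=[]
for r in range(165,245,10):
    row=g[r,290:345]; d=np.where(row<60)[0]; 
    if len(d): pts.append((290+d.mean(),r,len(d)))
print(pts)
a,b=np.polyfit([p[1] for p in pts],[p[0] for p in pts],1)
col=[g[r,int(a*r+b)] for r in range(140,270)]; d=np.where(np.array(col)<60)[0]+140; print('sleeve rows',d.min(),d.max())
for zb in(.189,):
    A=atz(cw,(a*d.min()+b,d.min()),zb);B=atz(cw,(a*d.max()+b,d.max()),zb); m=(A+B)/2
    print('sleeve',A.round(4),B.round(4),'len',np.linalg.norm(A-B).round(4),'mid',m.round(4),'yaw',np.arctan2(-(A-B)[0],(A-B)[1]).round(3))
A=atz(cw,(308,62),.189);B=atz(cw,(320,308),.189);print('bar',A.round(3),B.round(3),np.linalg.norm(A-B).round(3),np.arctan2(-(A-B)[0],(A-B)[1]).round(3))
print('caps mean +.05ex', np.array([.4116,.0393,0])+.05*np.array([.994,.1,0]))
# rail lines in wrist
for r in (20,80,140,200,240): print(r, ''.join('%4d'%v for v in g[r,440:640:4]))
E
```

```text
t 17.83 pos [0.4621 0.0461 0.2586] psi 0.058 F [-0.9  0.8  0.2] M [ 0.02 -0.03 -0.01] w 0.0511 q [ 0.03  0.07  1.67 -0.1   1.36 -0.01] tilt [ 0.041 -0.092 -0.995]
  pad moment: axial 0.06 u -0.11
[(np.float64(315.0), 165, 17), (np.float64(315.5), 175, 16), (np.float64(317.0), 185, 17), (np.float64(316.5), 195, 16), (np.float64(316.5), 205, 16), (np.float64(317.5), 215, 16), (np.float64(318.0), 225, 15), (np.float64(318.5), 235, 14)]
sleeve rows 153 251
sleeve [0.4604 0.0853 0.189 ] [ 0.4691 -0.0032  0.189 ] len 0.0889 mid [0.4647 0.0411 0.189 ] yaw 0.098
bar [0.452 0.149 0.189] [ 0.474 -0.068  0.189] 0.218 0.098
caps mean +.05ex [0.4613 0.0443 0.    ]
20  208 208 206 206 209 206 208 208 206 206 206 171 151 151 146 149 149 148 149 112  61  67  78  81 135  45  25  15  18  24  14  22  33  35  27  32  27  33  37  22  35  29  74  78 167 179  88  88  91  89
80  213 211 212 212 211 211 211 210 211 213 204 209 181 147 172 150 147  97  96  98 101 178 212 211 209 209 209 210 152  98  94  93  87  99  97  95  97  94  97  91 201 133  95  95  92  93  96  92 129 203
140  217 212 214 214 211 212 215 215 213 214 162 152 180 155 114 102 100 101 173 214 214 214 211 213 211 101  98  97  87  99 104  86 135  97  98 108 208 100  99  95  95  96  95 113 210 208 206 208 207 156
200  215 218 217 216 216 218 216 213 160 171 160 146 102 102 100 166 217 214 216 215 213 176 103 101  98  86 105  99  97 100  91 149 187 102 100  99 100  96  98 212 211 209 171 135 136 135 135 134 133 134
240  216 216 216 216 216 217 167 163 175 158  97  97  97 159 216 214 216 215 214 126  99  97  85 101 101  99 100  96 127 197  99 101 100  99  97 136 212 205 135 131 135 135 136 134 135 135 135 135 131 136
```

play_rows(
  series=[
    {"fingers":-0.2,"dx":2,"dy":-4,"dz":-20,"turn":0.04},
    {"fingers":-0.2,"dx":0,"dy":0,"dz":-35,"turn":0},
    {"fingers":-0.2,"dx":0,"dy":0,"dz":-35,"turn":0},
    {"fingers":-0.2,"dx":0,"dy":0,"dz":-20,"turn":0},
    {"fingers":-0.2,"dx":0,"dy":0,"dz":0,"turn":0},
  ],
)

```text
clock: 18.3
position: [0.464, 0.0386, 0.1489]
ee_rot: [0.047, 0.997, 0.051, 0.025]
contact_force: [-0.6, 0.4, 0.0]
width: 0.0513
```

```bash
python3 chk.py
```

```text
t 18.3 pos [0.464  0.0386 0.1489] psi 0.104 F [-0.6  0.4  0. ] M [ 0.03  0.06 -0.04] w 0.0513 q [ 0.01  0.14  1.87 -0.1   1.07 -0.05] tilt [ 0.056 -0.091 -0.994]
  pad moment: axial -0.02 u -0.05
```

play_rows(
  series=[
    {"fingers":0.95,"dx":0,"dy":0,"dz":0,"turn":0},
    {"fingers":0.95,"dx":0,"dy":0,"dz":0,"turn":0},
    {"fingers":0.95,"dx":0,"dy":0,"dz":0,"turn":0},
    {"fingers":0.95,"dx":0,"dy":0,"dz":0,"turn":0},
    {"fingers":0.95,"dx":0,"dy":0,"dz":0,"turn":0},
  ],
  squeeze=70,
)

```text
clock: 18.72
position: [0.4644, 0.0374, 0.1519]
ee_rot: [0.047, 0.997, 0.051, 0.027]
contact_force: [0.8, 0.1, -7.5]
width: 0.01
```

```bash
python3 chk.py
```

```text
t 18.72 pos [0.4644 0.0374 0.1519] psi 0.104 F [ 0.8  0.1 -7.5] M [ 0.2  -0.   -0.03] w 0.01 q [ 0.01  0.14  1.87 -0.1   1.08 -0.05] tilt [ 0.058 -0.091 -0.994]
  pad moment: axial -0.12 u 0.15
```

play_rows(
  series=[
    {"fingers":0.95,"dx":0,"dy":0,"dz":3,"turn":0},
    {"fingers":0.95,"dx":0,"dy":0,"dz":3,"turn":0},
    {"fingers":0.95,"dx":0,"dy":0,"dz":3,"turn":0},
  ],
)

```text
clock: 18.97
position: [0.4631, 0.0377, 0.1606]
ee_rot: [0.047, 0.997, 0.051, 0.025]
contact_force: [0.5, 1.4, -7.5]
width: 0.0099
```

```bash
python3 chk.py
```

```text
t 18.97 pos [0.4631 0.0377 0.1606] psi 0.104 F [ 0.5  1.4 -7.5] M [ 0.13 -0.09  0.1 ] w 0.0099 q [ 0.01  0.13  1.86 -0.1   1.1  -0.05] tilt [ 0.055 -0.091 -0.994]
  pad moment: axial 0.14 u -0.03
```

Wrist force shows about 7.5 N, so the carrier is held. I lift straight up 90 mm and measure the rail from there.

play_rows(
  series=[
    {"fingers":0.95,"dx":0,"dy":0,"dz":8,"turn":0},
    {"fingers":0.95,"dx":0,"dy":0,"dz":12,"turn":0},
    {"fingers":0.95,"dx":0,"dy":0,"dz":15,"turn":0},
    {"fingers":0.95,"dx":0,"dy":0,"dz":15,"turn":0},
    {"fingers":0.95,"dx":0,"dy":0,"dz":15,"turn":0},
    {"fingers":0.95,"dx":0,"dy":0,"dz":12,"turn":0},
    {"fingers":0.95,"dx":0,"dy":0,"dz":8,"turn":0},
    {"fingers":0.95,"dx":0,"dy":0,"dz":4,"turn":0},
    {"fingers":0.95,"dx":0,"dy":0,"dz":0,"turn":0},
  ],
)

```text
clock: 19.72
position: [0.4596, 0.0379, 0.2567]
ee_rot: [0.047, 0.997, 0.051, 0.023]
contact_force: [-0.7, -0.7, -6.8]
width: 0.0101
```

```bash
python3 - <<'E'
exec(open('chk.py').read())
w=get_image('wrist'); cw=cam(w,s); T=get_image('top'); ct=cam(T); S=get_image('scene')
np.savez('lift.npz',w=w['pixels'],t=T['pixels'],s=S['pixels'],K=cw[0],R=cw[1],t3=cw[2],pos=s['position'])
g=cv2.cvtColor(w['pixels'],cv2.COLOR_RGB2GRAY)
W=cv2.resize(w['pixels'][:,160:],None,fx=.9,fy=.9,interpolation=cv2.INTER_AREA)
Tt=cv2.resize(T['pixels'][80:240,190:390],None,fx=1.8,fy=1.8,interpolation=cv2.INTER_CUBIC)
o=np.zeros((max(W.shape[0],Tt.shape[0]),W.shape[1]+Tt.shape[1],3),np.uint8); o[:W.shape[0],:W.shape[1]]=W; o[:Tt.shape[0],W.shape[1]:]=Tt
cv2.imwrite('pics/lift.png',o[:,:,::-1]); print(o.shape)
E
```

```text
t 19.72 pos [0.4596 0.0379 0.2567] psi 0.105 F [-0.7 -0.7 -6.8] M [0.1  0.06 0.  ] w 0.0101 q [ 0.01  0.06  1.69 -0.09  1.35 -0.08] tilt [ 0.05  -0.091 -0.995]
  pad moment: axial -0.1 u 0.18
(360, 792, 3)
```

View pics/lift.png

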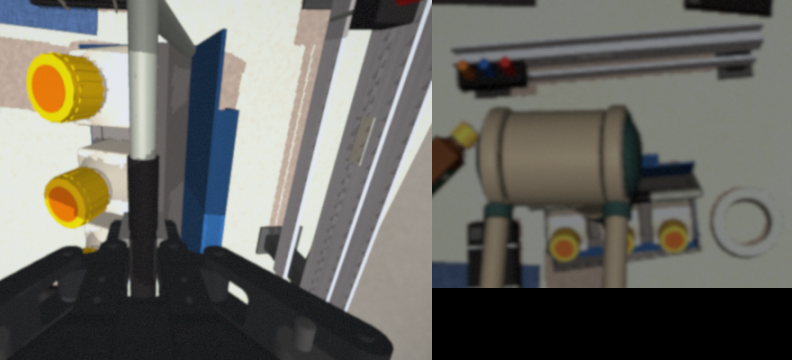

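The lift view shows the carrier hanging level in the jaws, caps seated. The rail's lip is the bright line from about (415,30) to (335,290) in the left half, with the back-wall line to its right. I'll fit both.

```bash
cat > rail.py <<'E'
from h import *
def fit(g,c,guess,z,rows):
    # guess: (col at row0, slope); track bright thin peak
    pts=[]
    for r in rows:
        c0=guess[0]+guess[1]*r; lo=int(c0)-9; hi=int(c0)+10
        if lo<0 or hi>640: continue
        v=g[r,lo:hi].astype(float); v=v-np.percentile(v,30); v[v<.4*v.max()]=0
        pts.append((lo+(v*np.arange(len(v))).sum()/v.sum(),r))
    pts=np.array(pts); k=np.polyfit(pts[:,1],pts[:,0],1); res=pts[:,0]-np.polyval(k,pts[:,1]); ok=abs(res)<2
    k=np.polyfit(pts[ok,1],pts[ok,0],1)
    W=[atz(c,(np.polyval(k,r),r),z) for r in (rows[0],rows[-1])]
    d=W[0]-W[1]; 
    print('cols',np.polyval(k,rows[0]).round(1),np.polyval(k,rows[-1]).round(1),'n',ok.sum(),len(ok),'pts',W[0].round(4),W[1].round(4),'yaw',np.arctan2(-d[0],d[1]).round(4),'x@y=0',(W[1]+d*(-W[1][1]/d[1]))[0].round(4))
    return W
if __name__=='__main__':
    D=np.load('lift.npz'); c=(D['K'],D['R'],D['t3']); g=cv2.cvtColor(D['w'],cv2.COLOR_RGB2GRAY)
    for r in(60,160,260): print(r,' '.join(str(v) for v in g[r,500:640:3]))
    L=fit(g,c,(632,-.345),.170,range(60,280,5))
    L=fit(g,c,(675,-.39),.178,range(140,280,5))
    # top view estimate: print columns profile
    gt=cv2.cvtColor(D['t'],cv2.COLOR_RGB2GRAY)
    for col in(270,320,360): print(col,'rows85+',gt[85:130,col].tolist())
E
python3 rail.py
```

```text
60 171 171 208 172 168 162 111 111 109 110 108 114 212 226 226 224 225 224 223 225 224 224 141 109 108 105 105 106 94 111 112 104 109 110 104 102 105 104 149 220 155 105 110 105 103 102 106
160 114 113 114 116 228 230 228 228 229 229 229 227 216 115 113 112 102 101 109 113 112 101 156 118 111 109 110 197 219 120 113 113 110 109 109 109 104 135 226 227 225 225 219 160 155 156 155
260 230 229 230 175 116 112 110 112 111 113 111 111 111 111 102 105 220 170 110 109 111 108 110 111 116 216 198 153 152 151 150 150 151 154 154 153 153 151 152 153 152 152 152 152 153 149 151
cols 617.0 543.6 n 44 44 pts [0.6881 0.17   0.17  ] [ 0.7098 -0.0315  0.17  ] yaw 0.1076 x@y=0 0.7064
cols 624.9 570.9 n 28 28 pts [0.7173 0.1113 0.178 ] [ 0.7299 -0.0242  0.178 ] yaw 0.0927 x@y=0 0.7277
270 rows85+ [127, 126, 126, 127, 127, 127, 127, 126, 126, 127, 127, 127, 127, 126, 127, 117, 94, 69, 61, 78, 107, 123, 128, 123, 107, 79, 60, 54, 54, 59, 71, 84, 102, 117, 113, 86, 65, 63, 78, 95, 112, 122, 126, 126, 127]
320 rows85+ [125, 126, 127, 127, 126, 125, 127, 127, 127, 127, 126, 119, 97, 72, 60, 76, 103, 121, 127, 124, 110, 80, 58, 53, 53, 61, 74, 88, 101, 116, 113, 86, 64, 64, 78, 98, 118, 126, 128, 128, 128, 128, 129, 129, 128]
360 rows85+ [13, 21, 55, 94, 118, 127, 127, 126, 117, 94, 68, 63, 81, 111, 124, 128, 122, 104, 77, 60, 57, 55, 52, 39, 38, 72, 109, 111, 86, 61, 49, 36, 24, 25, 36, 47, 50, 60, 87, 114, 126, 128, 127, 128, 127]
```

Lip centre is at x = 0.706 at y = 0, yaw about 0.10; the back wall lies 21 mm behind it, which fits the drawing. I carry the carrier to just above the lip, with the hook about 35 mm clear.

play_rows(
  series=[
    {"fingers":0.95,"dx":8,"dy":-2,"dz":0,"turn":0},
    {"fingers":0.95,"dx":16,"dy":-3,"dz":0,"turn":0},
    {"fingers":0.95,"dx":20,"dy":-4,"dz":0,"turn":0},
    {"fingers":0.95,"dx":20,"dy":-4,"dz":0,"turn":0},
    {"fingers":0.95,"dx":20,"dy":-4,"dz":0,"turn":0},
    {"fingers":0.95,"dx":20,"dy":-4,"dz":0,"turn":0},
    {"fingers":0.95,"dx":20,"dy":-4,"dz":0,"turn":0},
    {"fingers":0.95,"dx":20,"dy":-4,"dz":0,"turn":0},
    {"fingers":0.95,"dx":15,"dy":-2,"dz":0,"turn":0},
    {"fingers":0.95,"dx":10,"dy":-2,"dz":0,"turn":0},
    {"fingers":0.95,"dx":5,"dy":0,"dz":0,"turn":0},
    {"fingers":0.95,"dx":0,"dy":0,"dz":0,"turn":0},
    {"fingers":0.95,"dx":0,"dy":0,"dz":0,"turn":0},
  ],
)

```text
clock: 20.95
position: [0.6527, -0.0023, 0.2384]
ee_rot: [0.047, 0.997, 0.051, 0.014]
contact_force: [-1.1, 0.8, -6.5]
width: 0.0099
```

```bash
python3 - <<'E'
exec(open('chk.py').read())
w=get_image('wrist'); cw=cam(w,s); S=get_image('scene')
np.savez('over.npz',w=w['pixels'],s=S['pixels'],K=cw[0],R=cw[1],t3=cw[2],pos=s['position'])
for y in(.1,.0): print('lip proj',y,proj(cw,[.7064-.1*y,y,.170]).round(0),'wall',proj(cw,[.7277-.1*y,y,.178]).round(0))
o=np.hstack([cv2.resize(w['pixels'][0:340,220:560],(400,400)),cv2.resize(S['pixels'][170:340,230:400],(400,400),interpolation=cv2.INTER_CUBIC)])
cv2.imwrite('pics/over.png',o[:,:,::-1])
E
```

```text
t 20.95 pos [ 0.6527 -0.0023  0.2384] psi 0.104 F [-1.1  0.8 -6.5] M [0.1  0.32 0.15] w 0.0099 q [-0.06  0.37  1.32 -0.09  1.42 -0.15] tilt [ 0.032 -0.093 -0.995]
  pad moment: axial 0.13 u 0.07
lip proj 0.1 [390.  72.] wall [424.  74.]
lip proj 0.0 [379. 203.] wall [407. 209.]
```

View pics/over.png

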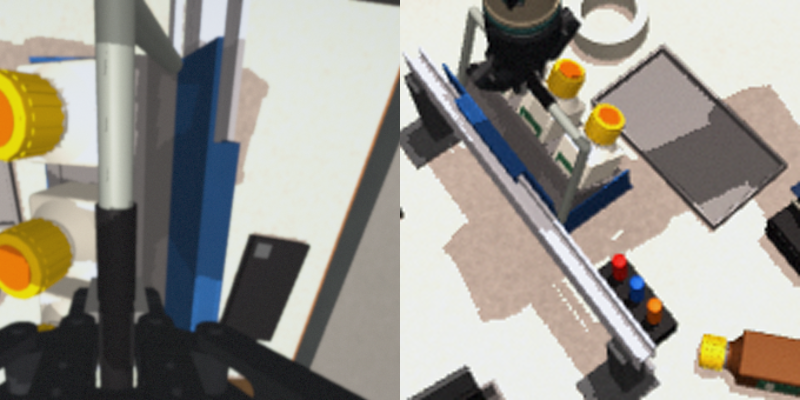

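The over-rail view shows the blue hook flange edge running from (240,140) to (222,325) in the left half, over the rail. The bystanders are unmoved. I compute the hook and lip positions in this one frame.

```bash
python3 - <<'E'
from rail import *
D=np.load('over.npz'); c=(D['K'],D['R'],D['t3']); px=D['w']; g=cv2.cvtColor(px,cv2.COLOR_RGB2GRAY); hsv=cv2.cvtColor(px,cv2.COLOR_RGB2HSV)
for r in(5,25,50,75): print(r,'360+',' '.join(str(v) for v in g[r,360:450:3]))
blue=(hsv[...,0]>100)&(hsv[...,0]<125)&(hsv[...,1]>120)
P=[]
for r in range(60,280,15):
    d=np.where(blue[r,360:440])[0]; 
    if len(d): P.append((360+d.max(),r)); 
print(P)
P=[p for p in P if 130<=p[1]<=255]
for z in(.208,.212,.216):
    A,B=atz(c,P[0],z),atz(c,P[-1],z); d=A-B; print('hook edge',z,A.round(4),B.round(4),'yaw',np.arctan2(-d[0],d[1]).round(3),'x@y0',(B+d*(-B[1]/d[1]))[0].round(4))
E
```

```text
5 360+ 223 209 107 190 226 213 139 107 100 108 118 221 225 226 226 226 226 219 113 107 104 108 198 226 224 221 224 224 224 223
25 360+ 214 170 115 221 228 185 112 109 106 106 183 227 229 229 227 228 227 150 110 107 105 162 227 226 226 226 226 226 222 225
50 360+ 73 77 79 80 89 71 39 38 36 37 36 34 39 40 44 60 78 92 93 94 125 185 201 228 226 228 228 228 227 227
75 360+ 90 91 90 78 40 45 43 44 44 46 35 35 35 43 63 73 95 95 95 119 185 186 178 177 172 176 178 174 175 189
[(np.int64(406), 60), (np.int64(404), 75), (np.int64(403), 90), (np.int64(402), 105), (np.int64(412), 120), (np.int64(421), 135), (np.int64(419), 150), (np.int64(416), 165), (np.int64(414), 180), (np.int64(413), 195), (np.int64(411), 210), (np.int64(409), 225), (np.int64(407), 240), (np.int64(405), 255), (np.int64(404), 270)]
hook edge 0.208 [0.7136 0.0622 0.208 ] [ 0.7223 -0.0258  0.208 ] yaw 0.099 x@y0 0.7197
hook edge 0.212 [0.712  0.0626 0.212 ] [ 0.7205 -0.0235  0.212 ] yaw 0.099 x@y0 0.7182
hook edge 0.216 [0.7104 0.063  0.216 ] [ 0.7187 -0.0211  0.216 ] yaw 0.099 x@y0 0.7166
```

play_rows(
  series=[
    {"fingers":0.95,"dx":-4,"dy":4,"dz":1,"turn":0},
    {"fingers":0.95,"dx":0,"dy":3,"dz":1,"turn":0},
    {"fingers":0.95,"dx":0,"dy":0,"dz":0,"turn":0},
    {"fingers":0.95,"dx":0,"dy":0,"dz":0,"turn":0},
  ],
)

```text
clock: 21.38
position: [0.6462, 0.0067, 0.2421]
ee_rot: [0.047, 0.997, 0.052, 0.015]
contact_force: [0.4, -0.9, -7.1]
width: 0.01
```

```bash
cat > hk.py <<'E'
from rail import *
exec(open('chk.py').read())
w=get_image('wrist'); c=cam(w,s); px=w['pixels']; g=cv2.cvtColor(px,cv2.COLOR_RGB2GRAY); hsv=cv2.cvtColor(px,cv2.COLOR_RGB2HSV)
blue=(hsv[...,0]>100)&(hsv[...,0]<125)&(hsv[...,1]>120)
P=[(360+np.where(blue[r,360:440])[0].max()+.5,r) for r in range(140,256,5) if blue[r,360:440].any()]
k=np.polyfit([p[1] for p in P],[p[0] for p in P],1)
zf=s['position'][2]+.0385-.185+.12
A,B=[atz(c,(np.polyval(k,r),r),zf) for r in(140,250)]; d=A-B; xh=(B+d*(-B[1]/d[1]))[0]; yh=np.arctan2(-d[0],d[1])
E=[]
for r in range(2,36,3):
    row=g[r,380:405].astype(float); i=np.where((row[:-1]<165)&(row[1:]>=165))[0]
    if len(i): i=i[0]; E.append(atz(c,(380+i+(165-row[i])/(row[i+1]-row[i])+.0,r),.170))
E=np.array(E); 
xl=np.median(E[:,0]+.1*E[:,1])+.002 if len(E) else np.nan
print('flange z',zf.round(4),'hook outer x@y0',xh.round(4),'yaw',yh.round(3),'lip centre x@y0',np.round(xl,4),len(E),'slot x of tip',np.round((xh-.0015-xl)*.995,4))
E
python3 hk.py
```

```text
t 21.38 pos [0.6462 0.0067 0.2421] psi 0.104 F [ 0.4 -0.9 -7.1] M [-0.02  0.04 -0.06] w 0.01 q [-0.04  0.36  1.33 -0.09  1.42 -0.14] tilt [ 0.034 -0.092 -0.995]
  pad moment: axial -0.12 u 0.08
flange z 0.2156 hook outer x@y0 0.7144 yaw 0.109 lip centre x@y0 0.7049 12 slot x of tip 0.008
```

play_rows(
  series=[
    {"fingers":0.95,"dx":0,"dy":0,"dz":-6,"turn":0},
    {"fingers":0.95,"dx":0,"dy":0,"dz":-6,"turn":0},
    {"fingers":0.95,"dx":0,"dy":0,"dz":-5,"turn":0},
    {"fingers":0.95,"dx":0,"dy":0,"dz":0,"turn":0},
    {"fingers":0.95,"dx":0,"dy":0,"dz":0,"turn":0},
  ],
)

```text
clock: 21.85
position: [0.6458, 0.007, 0.2242]
ee_rot: [0.047, 0.997, 0.052, 0.016]
contact_force: [0.4, 0.0, -7.3]
width: 0.0099
```

```bash
python3 hk.py
```

```text
t 21.85 pos [0.6458 0.007  0.2242] psi 0.105 F [ 0.4  0.  -7.3] M [0.04 0.01 0.05] w 0.0099 q [-0.04  0.36  1.36 -0.09  1.38 -0.13] tilt [ 0.036 -0.092 -0.995]
  pad moment: axial 0.02 u 0.06
flange z 0.1977 hook outer x@y0 0.7148 yaw 0.108 lip centre x@y0 0.705 3 slot x of tip 0.0082
```

Slot x is 8 mm, as wanted. I lower gently in short steps and watch the force.

play_rows(
  series=[
    {"fingers":0.95,"dx":0,"dy":0,"dz":-4,"turn":0},
    {"fingers":0.95,"dx":0,"dy":0,"dz":-4,"turn":0},
    {"fingers":0.95,"dx":0,"dy":0,"dz":-4,"turn":0},
    {"fingers":0.95,"dx":0,"dy":0,"dz":0,"turn":0},
  ],
)

```text
clock: 22.23
position: [0.6461, 0.0067, 0.2108]
ee_rot: [0.047, 0.997, 0.052, 0.016]
contact_force: [-1.1, -0.7, -7.2]
width: 0.0103
```

```bash
python3 chk.py
```

```text
t 22.23 pos [0.6461 0.0067 0.2108] psi 0.104 F [-1.1 -0.7 -7.2] M [ 0.02  0.13 -0.01] w 0.0103 q [-0.04  0.37  1.39 -0.09  1.35 -0.13] tilt [ 0.036 -0.092 -0.995]
  pad moment: axial -0.07 u 0.1
```

play_rows(
  series=[
    {"fingers":0.95,"dx":0,"dy":0,"dz":-4,"turn":0},
    {"fingers":0.95,"dx":0,"dy":0,"dz":-3,"turn":0},
    {"fingers":0.95,"dx":0,"dy":0,"dz":0,"turn":0},
  ],
)

```text
clock: 22.48
position: [0.6461, 0.0066, 0.2028]
ee_rot: [0.047, 0.997, 0.052, 0.015]
contact_force: [-0.7, -0.2, -6.4]
width: 0.01
```

```bash
python3 chk.py
```

```text
t 22.48 pos [0.6461 0.0066 0.2028] psi 0.104 F [-0.7 -0.2 -6.4] M [ 0.03  0.02 -0.08] w 0.01 q [-0.04  0.37  1.4  -0.09  1.33 -0.13] tilt [ 0.036 -0.092 -0.995]
  pad moment: axial -0.1 u 0.01
```

play_rows(
  series=[
    {"fingers":0.95,"dx":0,"dy":0,"dz":-2,"turn":0},
    {"fingers":0.95,"dx":0,"dy":0,"dz":-2,"turn":0},
    {"fingers":0.95,"dx":0,"dy":0,"dz":0,"turn":0},
  ],
)

```text
clock: 22.73
position: [0.646, 0.0064, 0.1992]
ee_rot: [0.047, 0.997, 0.051, 0.016]
contact_force: [0.1, -0.2, -6.4]
width: 0.0094
```

```bash
python3 chk.py
```

```text
t 22.73 pos [0.646  0.0064 0.1992] psi 0.104 F [ 0.1 -0.2 -6.4] M [ 0.22 -0.03  0.03] w 0.0094 q [-0.04  0.38  1.41 -0.09  1.32 -0.13] tilt [ 0.036 -0.093 -0.995]
  pad moment: axial -0.09 u 0.23
```

play_rows(
  series=[
    {"fingers":0.95,"dx":0,"dy":0,"dz":-2,"turn":0},
    {"fingers":0.95,"dx":0,"dy":0,"dz":-1,"turn":0},
    {"fingers":0.95,"dx":0,"dy":0,"dz":0,"turn":0},
  ],
)

```text
clock: 22.98
position: [0.6457, 0.0063, 0.1987]
ee_rot: [0.048, 0.997, 0.051, 0.017]
contact_force: [0.8, -0.4, -5.9]
width: 0.01
```

```bash
python3 chk.py
```

```text
t 22.98 pos [0.6457 0.0063 0.1987] psi 0.104 F [ 0.8 -0.4 -5.9] M [ 0.15 -0.05 -0.01] w 0.01 q [-0.04  0.37  1.41 -0.09  1.32 -0.13] tilt [ 0.038 -0.093 -0.995]
  pad moment: axial -0.12 u 0.19
```

Contact is at z = 0.1987, where the flange should meet the lip (predicted 0.1985). I transfer the rest of the weight.

play_rows(
  series=[
    {"fingers":0.95,"dx":0,"dy":0,"dz":-3,"turn":0},
    {"fingers":0.95,"dx":0,"dy":0,"dz":-3,"turn":0},
    {"fingers":0.95,"dx":0,"dy":0,"dz":-3,"turn":0},
    {"fingers":0.95,"dx":0,"dy":0,"dz":-2,"turn":0},
  ],
)

```text
clock: 23.32
position: [0.6449, 0.0059, 0.1977]
ee_rot: [0.049, 0.997, 0.051, 0.02]
contact_force: [-3.6, 0.2, -0.6]
width: 0.01
```

```bash
python3 hk.py
```

```text
t 23.32 pos [0.6449 0.0059 0.1977] psi 0.104 F [-3.6  0.2 -0.6] M [ 0.08  0.45 -0.05] w 0.01 q [-0.04  0.37  1.42 -0.1   1.3  -0.12] tilt [ 0.044 -0.096 -0.994]
  pad moment: axial -0.06 u 0.02
flange z 0.1712 hook outer x@y0 0.7169 yaw 0.109 lip centre x@y0 0.6847 12 slot x of tip 0.0305
```

play_rows(
  series=[
    {"fingers":0.95,"dx":-2,"dy":0,"dz":-2,"turn":0},
    {"fingers":0.95,"dx":-2,"dy":0,"dz":-2,"turn":0},
    {"fingers":0.95,"dx":-1,"dy":0,"dz":-2,"turn":0},
  ],
)

```text
clock: 23.62
position: [0.6453, 0.0058, 0.1975]
ee_rot: [0.05, 0.997, 0.051, 0.028]
contact_force: [-4.2, 0.1, 9.2]
width: 0.0097
```

```bash
python3 chk.py
```

```text
t 23.62 pos [0.6453 0.0058 0.1975] psi 0.105 F [-4.2  0.1  9.2] M [ 0.07  0.58 -0.02] w 0.0097 q [-0.04  0.36  1.43 -0.1   1.28 -0.12] tilt [ 0.061 -0.096 -0.993]
  pad moment: axial -0.05 u 0.03
```

play_rows(
  series=[
    {"fingers":0.8,"dx":0,"dy":0,"dz":1,"turn":0},
    {"fingers":0.6,"dx":0,"dy":0,"dz":0,"turn":0},
    {"fingers":0.4,"dx":0,"dy":0,"dz":0,"turn":0},
    {"fingers":0.2,"dx":-2,"dy":0,"dz":0,"turn":0},
    {"fingers":0,"dx":-2,"dy":0,"dz":0,"turn":0},
    {"fingers":-0.1,"dx":0,"dy":0,"dz":0,"turn":0},
  ],
)

```text
clock: 24.12
position: [0.6434, 0.0056, 0.1976]
ee_rot: [0.05, 0.997, 0.051, 0.03]
contact_force: [-0.7, -0.1, 0.1]
width: 0.0467
```

```bash
python3 - <<'E'
exec(open('chk.py').read())
w=get_image('wrist'); S=get_image('scene')
o=np.hstack([cv2.resize(w['pixels'][0:340,220:560],(400,400)),cv2.resize(S['pixels'][190:330,260:400],(400,400),interpolation=cv2.INTER_CUBIC)])
cv2.imwrite('pics/rel.png',o[:,:,::-1])
E
```

```text
t 24.12 pos [0.6434 0.0056 0.1976] psi 0.106 F [-0.7 -0.1  0.1] M [ 0.05  0.06 -0.02] w 0.0467 q [-0.04  0.36  1.44 -0.1   1.28 -0.12] tilt [ 0.065 -0.097 -0.993]
  pad moment: axial -0.05 u 0.04
```

View pics/rel.png

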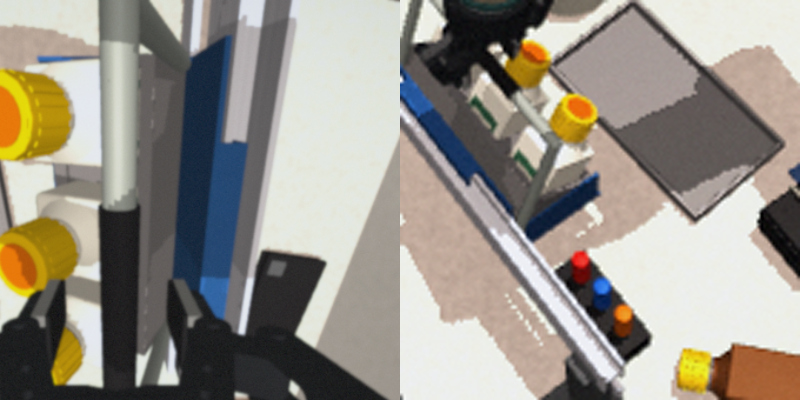

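The release view shows the hook lying in the channel behind the lip, three bottles upright in their pockets, and the jaws clear of the bar on both sides. I retract straight up and recheck.

play_rows(
  series=[
    {"fingers":-0.1,"dx":0,"dy":0,"dz":10,"turn":0},
    {"fingers":-0.1,"dx":0,"dy":0,"dz":15,"turn":0},
    {"fingers":-0.1,"dx":0,"dy":0,"dz":20,"turn":0},
    {"fingers":-0.1,"dx":0,"dy":0,"dz":25,"turn":0},
    {"fingers":-0.1,"dx":0,"dy":0,"dz":25,"turn":0},
    {"fingers":-0.1,"dx":0,"dy":0,"dz":25,"turn":0},
    {"fingers":-0.1,"dx":0,"dy":0,"dz":0,"turn":0},
    {"fingers":-0.1,"dx":0,"dy":0,"dz":0,"turn":0},
    {"fingers":-0.1,"dx":0,"dy":0,"dz":0,"turn":0},
  ],
)

```text
clock: 24.97
position: [0.6428, 0.0055, 0.3278]
ee_rot: [0.05, 0.997, 0.051, 0.032]
contact_force: [-1.5, -0.0, 0.7]
width: 0.047
```

```bash
python3 - <<'E'
exec(open('chk.py').read())
w=get_image('wrist'); cw=cam(w,s); S=get_image('scene'); cs=cam(S); T=get_image('top')
px=w['pixels']; hsv=cv2.cvtColor(px,cv2.COLOR_RGB2HSV); g=cv2.cvtColor(px,cv2.COLOR_RGB2GRAY)
for b,a in blobs(px,(6,150,70),(17,255,255),100,9000): print('w cap',np.round(b,1),a,atz(cw,b,.19).round(4))
for b,a in blobs(S['pixels'],(6,150,90),(17,255,255),10,300): print('s cap',np.round(b,1),a,atz(cs,b,.19).round(4))
# flange top corner expected at slot x 8+1.5mm, z .172
for y in(.05,.0,-.03):
    print(y,'lip',proj(cw,[.705-.1*y,y,.17]).round(1),'hook back @tip x8',proj(cw,[.705-.1*y+.0095,y,.172]).round(1),'wall',proj(cw,[.705-.1*y+.018,y,.178]).round(1))
for r in(120,160,200,240):
    bl=np.where((hsv[r,:,0]>100)&(hsv[r,:,0]<125)&(hsv[r,:,1]>120))[0]; bl=bl[(bl>330)&(bl<460)]; print(r,'blue',(bl.min(),bl.max()) if len(bl) else None, g[r,370:450:4].tolist())
gb=[p for p in masks_of(T,'duster_can')[:1]]; 
for l in('tape_roll','mouse','duster_can','phone_stack','screwdriver'):
    m=masks_of(T,l); print(l,[(round(d['p'],2),np.round(d['xy']).tolist()) for d in m[:2]])
E
```

```text
t 24.97 pos [0.6428 0.0055 0.3278] psi 0.106 F [-1.5 -0.   0.7] M [0.04 0.07 0.  ] w 0.047 q [-0.04  0.31  1.2  -0.09  1.56 -0.15] tilt [ 0.068 -0.097 -0.993]
  pad moment: axial -0.01 u 0.02
w cap [491.4 147. ] 4455 [0.8323 0.0545 0.19  ]
w cap [256.9  96. ] 414 [0.5851 0.0797 0.19  ]
w cap [262.9 170.7] 297 [0.5931 0.0071 0.19  ]
w cap [267.3 230.7] 201 [ 0.6004 -0.0629  0.19  ]
s cap [181.   11.3] 108 [ 0.5742 -0.9193  0.19  ]
s cap [403.2   3.2] 82 [-0.1265 -0.5344  0.19  ]
s cap [65.9 43.2] 10 [ 0.9717 -0.9766  0.19  ]
s cap [99.5 48.3] 10 [ 0.8813 -0.8917  0.19  ]
s cap [105.2  57.8] 19 [ 0.8791 -0.838   0.19  ]
s cap [120.  131.1] 11 [ 0.9381 -0.5153  0.19  ]
s cap [140.9 177.2] 11 [ 0.9416 -0.3255  0.19  ]
s cap [291.1 190.5] 39 [ 0.5996 -0.0631  0.19  ]
s cap [306.3 208.3] 38 [0.5915 0.0078 0.19  ]
s cap [322.6 227.3] 42 [0.5833 0.0799 0.19  ]
s cap [337.7 301.4] 58 [0.6554 0.2717 0.19  ]
0.05 lip [365.3 136.4] hook back @tip x8 [374.2 137.5] wall [383.3 139.1]
0.0 lip [362.4 180.5] hook back @tip x8 [370.8 181.7] wall [379.3 183.8]
-0.03 lip [360.8 204.6] hook back @tip x8 [368.9 205.8] wall [377.1 208.3]
120 blue (np.int64(351), np.int64(375)) [64, 66, 169, 97, 158, 181, 177, 174, 174, 229, 231, 230, 230, 231, 232, 231, 229, 230, 231, 230]
160 blue (np.int64(350), np.int64(372)) [66, 147, 100, 130, 214, 232, 229, 231, 232, 231, 230, 230, 231, 231, 230, 233, 232, 230, 229, 230]
200 blue (np.int64(349), np.int64(369)) [137, 138, 131, 233, 232, 231, 231, 233, 220, 34, 48, 63, 76, 54, 43, 47, 41, 43, 43, 103]
240 blue (np.int64(353), np.int64(356)) [85, 87, 217, 232, 231, 220, 38, 45, 40, 41, 44, 40, 38, 43, 44, 46, 225, 230, 231, 231]
tape_roll [(0.95, [372.0, 199.0])]
mouse [(0.62, [410.0, 253.0])]
duster_can [(0.79, [475.0, 219.0]), (0.73, [261.0, 108.0])]
phone_stack [(0.6, [218.0, 226.0])]
screwdriver [(0.71, [455.0, 173.0])]
```

Every reading fits a seated carrier: the hook's back edge lies within 1 px of the 8 mm prediction along its length, yaw is about 0.10 like the rail's, and the wrist force is near zero. Handing in.

```bash
python3 -c "
from rig import *
print(sign_off())"
```

```text
the job is handed in; nothing more can be done
None
```

The carrier hangs on the rail's free stretch with all three bottles in it, and I handed the job in at about 25 s of the 64 s allowed. `sign_off` gave no verdict.

**Caps:** The middle and −y caps were loose. I turned both clockwise until they resisted firmly, at about 0.4–0.6 N m around the cap axis. The +y cap was tight from the start, at about 0.3–0.4 N m on both test strokes. How far home they are rests on these torque readings; I did not measure cap height.

**Hanging:** I lifted the carrier straight out of the tray and lowered it in small steps. The flange met the lip at z = 0.1987 m, against 0.1985 m predicted, and I let go once the rail bore the weight.

**Last checks:**
- The back edge of the hook lies within 1 pixel of where it should be for the tip 8 mm behind the lip's centre.
- The row of caps is parallel to the rail, both at a yaw of about 0.10 rad.
- All three caps are visible on their bottles.
- The wrist force is near zero and the gripper is well above the carrier.
- In the top view the tape roll has not moved noticeably since the start. I detected the mouse, duster can, phone stack and screwdriver but did not measure them against the start. I did not recheck the spare phone.

**Things that disagreed:**
- The real fingertips sit about 25 mm behind the nominal tip position, so the first two tries at the +y cap closed on nothing.
- Two later strokes on the middle cap slid off and were repeated.
- The tool picked up a lean of about 0.1 rad from contact.
- One automatic lip reading taken after the carrier touched down was wrong, because the hook hid the lip. I ignored it.

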